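# Spread the lock ring onto the grinder wheel's axle

## Robot

A 6-joint arm with a two-finger parallel gripper is mounted at the origin on the work surface. World frame = base frame: x ahead of the robot, y to its left, z up, the work surface at z = 0. Lengths are in m, angles in rad, forces in N, time in s.
With the tool pointing down it reaches from about 0.35 to 0.85 m from the base axis. Payload 8.1 kg.
Tool frame: the origin (TCP) lies at the very end of the fingers, on their centre line; the grasp point (between the pads) lies 19 mm behind it; z points along the fingers, y is the direction in which the jaws open and shut (so a half turn about z gives the same grasp; the last joint's range is limited). The gripper opens to 93 mm and grips with 3 to 60 N. Pads are 15 mm wide; open, the fingers measure 128 mm over their backs; the gripper's body (75 mm by 188 mm) begins 65 mm behind the grasp point.
Start: joints at [-1.258, 0.13, 1.488, -0, 1.523, -0.085], TCP at [0.232, -0.553, 0.187] pointing down, gripper open.
Joint ranges: [-2.96, 2.96], [-0.89, 2.26], [0.02, 2.5], [-1.34, 4.48], [0, 2.73], [-2.66, 2.66]. Speed limits (rad/s): [2.39, 2.39, 2.79, 3.14, 3.14, 3.14].

## Interface

Orientations are given as a rotation vector (axis times angle).
In Python, from plant import robot gives the robot as it stands.
- The arm moves only by the shell command python3 -m pendant 'ROWS' [OPENING] [FORCE]. ROWS is JSON, a list of rows, each an object with "delta_pos": the shift along the tool's x, y, z in m, a list of three; "spin": the turn about the tool's z in rad. In form: [{"delta_pos": [dx, dy, dz], "spin": spin}, ...]. A call has 1 to 10 rows; each row is the pose to reach, as a shift and turn from the pose measured when the call began, along the tool's axes at that moment; what a row does not reach only later rows make up. A row lasts 1/10 s, in which the tool goes at most 50 mm and 8.59 degrees, less where a joint would pass 70% of its speed; a pose out of reach is approached as far as the arm can. A call with a gripper value outside its range is refused whole. OPENING is the closure, from -1 (fully open) to 1 (shut), set as the call begins (- or left out, the last holds). The fingers move at their own pace and stop on an object; FORCE is the grip in N (left out, the last holds). Time passes only in rows, so rows that repeat a pose let the fingers close. It gives the time, the measured TCP pose, the force and the opening at its end, in the units of the state.
- robot.read_state(): the state, without advancing time (a new reading comes with each control period).
- robot.read_camera(name): name is "scene" or "top" or "wrist"; returns a dict with "color" (384x512x3 uint8, blue, green, red), "camera_matrix" (3x3 intrinsics, pixels), "R" (3x3) and "t" (3): a world point X has camera coordinates R X + t. Camera axes: x right, y down, z forward; pixel columns grow to the right and rows downward; lengths in m; the calibration is good to about 2 mm. A picture is of the moment at which its call begins. There is no depth.
- robot.close_job(): hands the job in, once; it reports no verdict.
Trained networks look in the newest picture that a camera, given by its name, has taken for a name from the list of things; names that differ only in an ending like _2 or _b are one class to them, and where a whole thing is asked for, a point or a joint stands for the part that bears it (a point fixed in the world has none). Each returns a list of dicts, best first, with "score" (0 to 1); they miss things now and then, are a little off and sometimes report something else, mostly with a low value. They report only what shows in the picture. A call takes as long as a camera call. They do not tell look-alikes from the thing itself.
- robot.outline_of(camera, label): "mask" (384x512 bool, what is visible of it).
- robot.mark_of(camera, label): "location" ([x, y, z] in m, in the coordinates of the camera as it stood for that picture, good to about 4 mm: a listed point, or the origin of a listed thing).
The state is a dict: "t": time; "q": joint angles; "dq": joint speeds; "joint_torque": joint torques, N m; "tool_pos": TCP position; "orientation": TCP orientation; "force": force on the tool from outside, world axes, zero at the start; "wrist_torque": the same for the moment, N m; "opening": finger opening in m.
Only numpy, scipy, OpenCV 4.12 (cv2) and the standard library are available. Lean on these libraries where they do the work, as an engineer would, in place of code of your own. Each camera call takes 0.05 s, during which the arm holds its last target.

## Task

Put the loose square keeper plate over the axle stub of the wheel and leave it flat on the plate already there, the two squared up corner to corner. Then take the lock-ring pliers from their block, spread the lock ring with them (never touch the ring with the gripper itself), lift it off its stand and bring it down over the stub until it is level with the groove, lying flat all round it and resting on nothing. Finish like that, still squeezing the pliers so that they hold the ring spread at the groove; do not shift the other things on the bench.

Things in the scene. Friction and masses are not known exactly. Their poses are not given: they have to be found in the camera images.
- wheel: Fixed black rubber-tyred wheel, 130 mm across and 50 mm thick, lying on its side; origin at the centre of its underside on the bench, z up along the axle. A 64 x 64 x 8 mm steel plate lies fixed on it (sides along the wheel's x and y), and a dark steel axle stub of 40 mm diameter stands up through that, its chamfered top 101.5 mm above the bench.
- wheel_pile (a point): Centre of the top face of the fixed square plate on the wheel, on the stub's axis, 58 mm above the bench; the loose plate belongs here.
- wheel_groove (a point): Centre of the groove of the stub, on its axis, 84 mm above the bench; the groove is 9 mm tall and 34 mm in diameter, the stub above and below it 40 mm.
- plate: Loose square steel keeper plate, 64 x 64 x 8 mm, 150 g or so, with a round hole of 45 mm in its middle; origin at the centre of its underside, z up, sides along its x and y. It starts flat on a fixed 48 mm square, 20 mm high wooden offcut, so its rim overhangs by 8 mm.
- ring: Steel lock ring: horseshoe of 6 x 5 mm section with two sprung arms, about 40 g. Origin in the middle of its opening at half its 5 mm thickness, z up, the gap between its ends towards +x. Starts lying on its stand, origin 32.5 mm above the bench. Relaxed, its opening is 37 mm wide across y and cannot pass the stub; fully spread it is 45 mm wide.
- ring_stand: Fixed dark wooden block, 48 x 66 x 30 mm, that carries the ring; origin on the bench under the ring's centre. A pin of 26 mm diameter stands up inside the ring, 38 mm above the bench. The ring's two end lugs overhang the block freely.
- ring_gap (a point): On the ring, 29 mm from its origin along its +x: midway between its two straight end lugs (which run along x from 15 to 36 mm), at half thickness; the pliers' tips belong here. The lugs stand 21 to 23 mm apart (along the ring's y) when relaxed, 40 mm when fully spread.
- ring_left (a joint): Spread of each ring arm, rad: 0 relaxed, about 0.15 when the pliers are squeezed fully (more than about 0.11 clears the stub all round). Each lug pushes back with 3 N at first, 7 N at 0.15. Both arms move alike.
- pliers: Lock-ring pliers, 170 g, 145 mm long, upright with the tips down in a slot of their block; origin at the pivot, 91 mm above the bench (a 32 x 36 x 12 mm housing that rests on the block's top), z up towards the handles, y the line along which handles and tips open and close. Mirror-symmetric: a half turn about z changes nothing.
- pliers_stand: Fixed light wooden block, 58 x 72 x 85 mm, with an upright slot that holds the pliers; origin at the centre of its underside. Pull the pliers straight up by 80 mm or more to clear it.
- offcut: Fixed wooden offcut, 48 x 48 x 20 mm, under the loose plate; origin at the centre of its underside.
- pliers_grip (a point): On the pliers, 55 mm above the pivot, midway between the handles: grip height. Each handle ends in a flat-faced rubber pad, 24 mm long along the pliers' x and 16 mm tall; over both pads the width along y is 60 mm relaxed, 36 mm fully squeezed (mechanical stop). In a gripper that holds still the pliers sink about 4.5 mm from a light to a full squeeze.
- pliers_tip (a point): 72 mm below the pivot, midway between the tips. SQUEEZING the handles SPREADS the tips. Each tip's outer side has an 8 mm tall, 2.5 mm deep notch for the 5 mm thick lug; this point is at the notches' mid-height when spread (they are 2 mm lower relaxed). Toes under the notches reach 7 mm below it (10 relaxed). Tips: 14 mm wide along x; over both toes 8 mm relaxed, 45 mm spread.
- jaw_left (a joint): Turn of each pliers half, rad: 0 relaxed, 0.23 fully squeezed. Return spring: about 9 N at each handle at first, 13 N fully squeezed; with the ring on the tips a full squeeze takes about 21 N. Squeezed to 56 mm width (0.04) the pliers hang in the gripper, toes only 14 mm wide; jerky or fast swinging makes them tilt in this light grip.
- wrench: Bystander: open wrench lying beyond the wheel, crosswise.
- spray_can: Bystander: upright can, 60 mm diameter, 130 mm tall; origin under its centre.
- bolt_jar: Bystander: small upright glass jar, 48 mm diameter, 60 mm tall; origin under its centre.
- file: Bystander: flat file with wooden handle, 270 mm long, lying; origin on its underside.
- bar_stock: Bystander: steel bar 200 x 30 x 12 mm, lying; origin under its centre.
There are look-alikes about, which are no part of the job. Leave any blue or yellow look-alike of the plate alone.

How it is judged:
By the outcome, as a careful person would: the job done as asked, in the order asked, and still so for the second after the job is handed in, while the arm keeps its last pose, push and grip.
It also fails if it takes over 64 s, if anything falls off the work surface, if the arm or the gripper's body presses on something with over 40 N, if the wrist force passes 120 N, or if a joint passes its speed limit or range.

## Working session

There is one attempt and no reset: what is moved stays moved. The work goes in short steps, Python scripts to look and compute and a shell command to move; the robot and the scene stay as the last step left them, time stands still between calls to the robot, and variables do not carry over. Pictures are saved under pics/ and viewed, and the job is handed in when it is done.

```bash
ls; mkdir -p pics; python3 - <<'E'
from plant import robot
import cv2
print(robot.read_state())
for c in ["scene","top","wrist"]:
    p=robot.read_camera(c); cv2.imwrite(f"pics/{c}0.png",p["color"]); print(c,p["R"].round(3).tolist(),p["t"].round(3),p["camera_matrix"].round(1).tolist())
E
```

```text
pics
{'t': 0.0, 'q': array([-1.25837873e+00,  1.31140803e-01,  1.48927070e+00, -7.96949414e-06,
        1.52295956e+00, -8.54235035e-02]), 'dq': array([-0.00041052,  0.000614  ,  0.00079423,  0.00036811,  0.00175467,
       -0.00088975]), 'joint_torque': array([-7.47406011e-05, -5.59848547e+01, -4.91748762e+01,  7.69043039e-02,
        3.53388721e-02, -1.41105807e-04]), 'tool_pos': array([ 0.23227436, -0.552557  ,  0.18570435]), 'orientation': array([-3.07791052e+00, -6.20465761e-01,  3.28613591e-04]), 'force': array([0.63385011, 0.19937729, 0.30815017]), 'wrist_torque': array([-0.02141927, -0.03832991,  0.01028355]), 'opening': 0.09266122997021622}
scene [[-0.77, 0.638, -0.01], [0.521, 0.62, -0.587], [-0.368, -0.457, -0.809]] [ 0.442 -0.237  1.273] [[406.0, 0.0, 246.3], [0.0, 406.0, 191.0], [0.0, 0.0, 1.0]]
top [[-0.023, -0.999, -0.026], [-0.992, 0.026, -0.126], [0.126, 0.023, -0.992]] [0.019 0.573 0.948] [[380.3, 0.0, 262.5], [0.0, 380.3, 190.0], [0.0, 0.0, 1.0]]
wrist [[0.388, -0.921, -0.0], [-0.883, -0.372, 0.287], [-0.265, -0.111, -0.958]] [-0.6   -0.034  0.389] [[271.3, 0.0, 254.4], [0.0, 271.3, 193.1], [0.0, 0.0, 1.0]]
```

View pics/scene0.png

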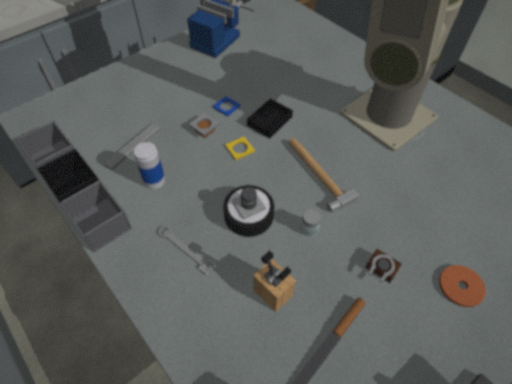

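View pics/top0.png

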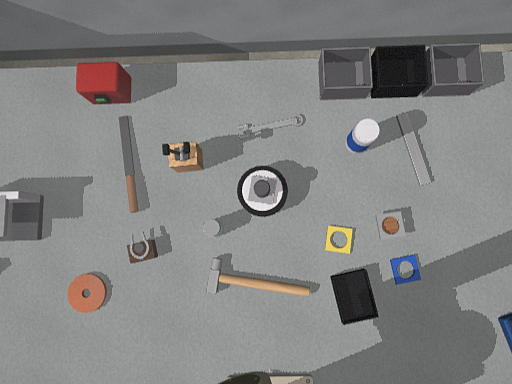

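View pics/wrist0.png

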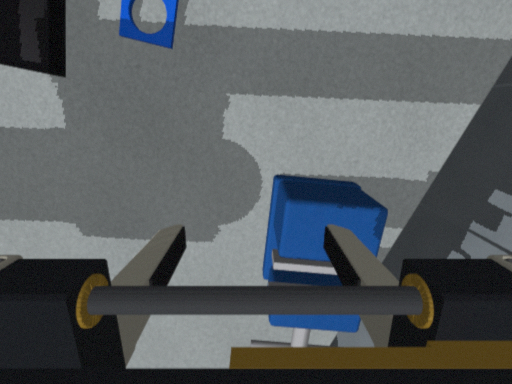

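The grey plate is on the offcut at top px (391,225). The blue and yellow ones are the decoys at (405,269) and (339,239). The wheel is at (262,190), the pliers at (182,153) and the ring at (140,245).

```bash
cat > h.py <<'E'
from plant import robot
import numpy as np, cv2
from scipy.spatial.transform import Rotation as Rn
def cam(c,save=None):
    p=robot.read_camera(c)
    if save: cv2.imwrite(f"pics/{save}.png",p["color"])
    return p
def w(p,x): return p["R"].T@(np.array(x)-p["t"])
def proj(p,X):
    c=p["R"]@np.array(X)+p["t"]; u=p["camera_matrix"]@c; return u[:2]/u[2]
def ray(p,uv,z):
    d=p["R"].T@(np.linalg.inv(p["camera_matrix"])@np.array([uv[0],uv[1],1.0])); o=-p["R"].T@p["t"]
    return o+d*(z-o[2])/d[2]
def marks(c,p,labels):
    for l in labels:
        for m in robot.mark_of(c,l)[:4]:
            X=w(p,m["location"]); print(c,l,round(m["score"],2),X.round(4),proj(p,X).round(0))
E
python3 - <<'E'
from h import *
for c in ["top","scene"]:
    p=cam(c)
    marks(c,p,["wheel","wheel_pile","wheel_groove","plate","ring","ring_gap","ring_stand","pliers","pliers_grip","pliers_tip","pliers_stand","offcut","bolt_jar","spray_can"])
print(robot.read_state()["t"])
E
```

```text
top wheel 0.88 [ 0.5718  0.005  -0.002 ] [263. 192.]
top wheel_pile 0.94 [0.5721 0.0051 0.0595] [262. 189.]
top wheel_pile 0.26 [ 7.000e-01 -2.498e-01 -5.000e-04] [356. 143.]
top wheel_groove 0.56 [0.574  0.0076 0.0812] [261. 188.]
top plate 0.96 [ 0.4448 -0.1919 -0.0021] [339. 238.]
top plate 0.78 [ 0.4792 -0.3201  0.0217] [390. 224.]
top plate 0.73 [ 0.362  -0.3596  0.0011] [405. 269.]
top ring 0.64 [0.4323 0.3248 0.0305] [140. 248.]
top ring_gap 0.76 [0.4597 0.3336 0.0308] [137. 237.]
top ring_stand 0.66 [4.364e-01 3.228e-01 2.000e-04] [144. 246.]
top pliers 0.78 [0.6702 0.2061 0.0936] [180. 151.]
top pliers 0.73 [0.5723 0.0047 0.0604] [262. 189.]
top pliers_grip 0.67 [0.6662 0.2048 0.1422] [176. 148.]
top pliers_tip 0.56 [0.572  0.0095 0.0815] [260. 188.]
top pliers_tip 0.15 [0.5714 0.0076 0.0007] [262. 193.]
top pliers_stand 0.72 [ 0.6646  0.2027 -0.0028] [190. 161.]
top offcut 0.78 [ 0.4798 -0.3193  0.0071] [388. 224.]
top bolt_jar 0.58 [0.4809 0.1354 0.0015] [215. 228.]
top spray_can 0.58 [ 0.6979 -0.2534  0.0011] [357. 144.]
scene wheel 0.78 [ 0.5725  0.0025 -0.0016] [247. 21
[... 389 characters left out ...]
3. 265.]
scene ring 0.45 [0.5703 0.0055 0.0648] [249. 201.]
scene ring 0.21 [5.748e-01 4.300e-03 2.000e-04] [247. 216.]
scene ring_gap 0.66 [0.4623 0.3332 0.0259] [377. 276.]
scene pliers 0.6 [0.663  0.2058 0.0913] [276. 277.]
scene pliers 0.17 [ 0.5755  0.0056 -0.0024] [247. 217.]
scene pliers_grip 0.73 [0.6607 0.2017 0.1479] [276. 263.]
scene pliers_stand 0.86 [ 0.6623  0.2017 -0.0013] [273. 292.]
scene offcut 0.58 [ 0.4746 -0.3173 -0.0022] [205. 131.]
scene offcut 0.19 [ 0.4775 -0.3216  0.0223] [203. 125.]
scene bolt_jar 0.57 [0.4787 0.1309 0.0008] [308. 228.]
scene bolt_jar 0.44 [ 6.802e-01  3.676e-01 -4.000e-04] [319. 355.]
scene spray_can 0.79 [ 0.6959 -0.2446  0.0074] [156. 180.]
1.65
```

```bash
cat >> h.py <<'E'
def tool():
    s=robot.read_state(); return s, s["tool_pos"], Rn.from_rotvec(s["orientation"]).as_matrix()
def goto(P,yaw_dir=None):
    """shift in tool axes to world point P (TCP), and spin so tool y is along yaw_dir (mod 180)"""
    s,t,R=tool(); d=R.T@(np.array(P)-t); sp=0
    if yaw_dir is not None:
        v=R.T@np.array([np.cos(yaw_dir),np.sin(yaw_dir),0]); a=np.arctan2(v[1],v[0])-np.pi/2
        sp=(a+np.pi/2)%np.pi-np.pi/2
    print("delta",d.round(4),"spin",round(sp,4),"t",round(s["t"],2),"q",s["q"].round(3)); return d,sp
E
python3 - <<'E'
from h import *
s,t,R=tool()
p=cam("wrist")
print("R tool",R.round(3).tolist())
C=-p["R"].T@p["t"]; print("C",C,"cam in tool",(R.T@(C-t)).round(4),"axes",(R.T@p["R"].T).round(3).tolist())
p=cam("top")
for m in robot.outline_of("top","plate"):
    M=m["mask"].astype(np.uint8); ys,xs=np.nonzero(M)
    pts=np.stack([xs,ys],1).astype(float)
    P=np.array([ray(p,q,0.028)[:2] for q in pts]).astype(np.float32)
    r=cv2.minAreaRect(P*1000); print(m["score"],len(xs),r)
E
```

```text
R tool [[0.922, 0.387, -0.0], [0.387, -0.922, 0.0], [0.0, -0.0, -1.0]]
C [ 0.30625297 -0.52185848  0.38314818] cam in tool [ 0.0802 -0.0002 -0.1964] axes [[0.001, -0.958, -0.287], [1.0, 0.001, 0.002], [-0.001, -0.287, 0.958]]
0.94 528 ((363.3143005371094, -349.371826171875), (67.84674072265625, 67.85574340820312), 10.064153671264648)
0.59 438 ((443.082275390625, -186.62576293945312), (65.9337158203125, 64.7279052734375), 80.66155242919922)
0.57 444 ((474.8780212402344, -319.504638671875), (64.55331420898438, 66.77037811279297), 7.889758110046387)
```

```bash
python3 - <<'E'
from h import *
goto([0.476,-0.320,0.15],np.radians(97.9))
E
```

```text
delta [ 0.3148 -0.1206  0.0367] spin 0.2599 t 1.8 q [-1.258  0.13   1.488 -0.     1.523 -0.085]
```

```bash
python3 -m pendant '[{"delta_pos":[0.03,-0.012,0.003],"spin":0.03},{"delta_pos":[0.07,-0.027,0.008],"spin":0.06},{"delta_pos":[0.11,-0.042,0.013],"spin":0.09},{"delta_pos":[0.155,-0.059,0.018],"spin":0.13},{"delta_pos":[0.2,-0.077,0.023],"spin":0.17},{"delta_pos":[0.245,-0.094,0.028],"spin":0.2},{"delta_pos":[0.28,-0.107,0.032],"spin":0.23},{"delta_pos":[0.305,-0.117,0.036],"spin":0.25},{"delta_pos":[0.315,-0.1206,0.0367],"spin":0.26},{"delta_pos":[0.315,-0.1206,0.0367],"spin":0.26}]' -1; python3 - <<'E'
from h import *
p=cam("wrist","w1")
marks("wrist",p,["plate","offcut"])
for m in robot.outline_of("wrist","plate"):
    M=m["mask"].astype(np.uint8); cn=cv2.findContours(M,0,1)[0]; c=max(cn,key=cv2.contourArea)[:,0].astype(float)
    P=np.array([ray(p,q,0.028)[:2] for q in c]).astype(np.float32)
    print(m["score"],M.sum(),c.mean(0),cv2.minAreaRect(P*1000))
E
```

```text
t: 2.8
tool_pos: [0.4767, -0.3191, 0.1499]
orientation: [-3.134, -0.22, 0.001]
force: [0.8, -0.1, 0.1]
opening: 0.0928
wrist plate 0.73 [ 0.4391 -0.1851 -0.001 ] [151. 189.]
wrist plate 0.58 [ 0.3622 -0.3581 -0.0019] [270. 256.]
wrist offcut 0.73 [ 0.4746 -0.3208 -0.0019] [255. 177.]
0.87 1267 [270.41566265 257.27108434] ((376.10552978515625, -354.75604248046875), (63.349918365478516, 59.82705307006836), 10.093886375427246)
0.67 1758 [255.41293532 180.11940299] ((476.6994323730469, -320.86224365234375), (63.488548278808594, 63.56222915649414), 8.067187309265137)
0.42 4035 [16.49805447 62.21789883] ((565.6997680664062, -55.14081954956055), (47.29075241088867, 115.55476379394531), 83.01805114746094)
```

View pics/w1.png

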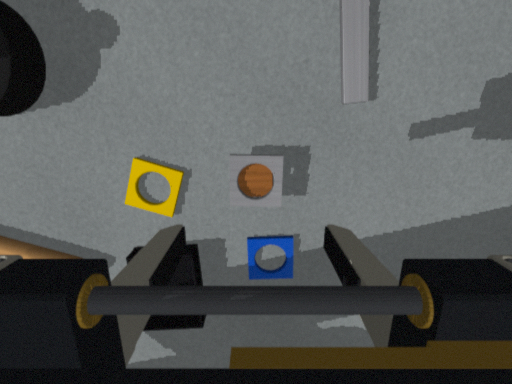

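The grey plate is at px (255,180) and measures 63.5 mm square at z=28 mm. Its centre is (0.4767,-0.3209) and its yaw is 8.07°, so I'm descending.

```bash
python3 - <<'E'
from h import *
goto([0.4767,-0.3209,0.0155],np.radians(98.07))
E
```

```text
delta [ 0.0014 -0.0002  0.1348] spin -0.0043 t 3.0 q [-0.683  0.079  1.61  -0.     1.452  0.751]
```

```bash
python3 -m pendant '[{"delta_pos":[0.001,0,0.02],"spin":-0.004},{"delta_pos":[0.0014,0,0.05],"spin":-0.004},{"delta_pos":[0.0014,0,0.08],"spin":-0.004},{"delta_pos":[0.0014,0,0.105],"spin":-0.004},{"delta_pos":[0.0014,0,0.125],"spin":-0.004},{"delta_pos":[0.0014,0,0.134],"spin":-0.004},{"delta_pos":[0.0014,0,0.1348],"spin":-0.004},{"delta_pos":[0.0014,0,0.1348],"spin":-0.004}]' -1; python3 -m pendant '[{"delta_pos":[0,0,0],"spin":0},{"delta_pos":[0,0,0],"spin":0},{"delta_pos":[0,0,0],"spin":0},{"delta_pos":[0,0,0],"spin":0},{"delta_pos":[0,0,0],"spin":0},{"delta_pos":[0,0,0],"spin":0},{"delta_pos":[0,0,0],"spin":0}]' 1 20; python3 - <<'E'
from h import *
p=cam("wrist","w2"); goto([0.572,0.005,0.16])
E
```

```text
t: 3.8
tool_pos: [0.4769, -0.322, 0.0165]
orientation: [3.133, 0.219, 0.001]
force: [-0.4, 0.0, 0.6]
opening: 0.0929
t: 4.5
tool_pos: [0.4769, -0.3219, 0.0164]
orientation: [3.133, 0.219, 0.001]
force: [-0.1, -0.4, -0.7]
opening: 0.0416
delta [ 0.1398 -0.3103 -0.1439] spin 0 t 4.55 q [-6.830e-01  2.090e-01  1.723e+00 -1.000e-03  1.208e+00  7.490e-01]
```

View pics/w2.png

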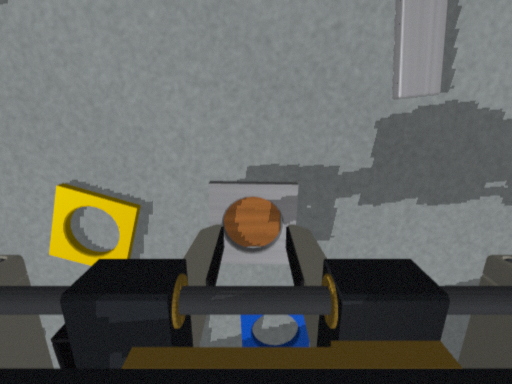

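```bash
python3 - <<'E'
from h import *
s,t,R=tool(); print(s["opening"],t,s["force"],s["wrist_torque"])
p=cam("wrist"); print(-p["R"].T@p["t"])
a=p["color"][150:310,130:380]; 
q=cam("scene"); b=q["color"][90:160,160:260]
cv2.imwrite("pics/z1.png",np.vstack([cv2.resize(a,(500,320),interpolation=2),cv2.resize(b,(500,280),interpolation=2)][:2]))
s=robot.read_state(); print(s["opening"],s["t"])
E
```

```text
0.03749381705820048 [ 0.47690019 -0.32195872  0.01645181] [ 0.05187229 -0.30143146 -0.98266209] [-0.01902383 -0.0145244  -0.02925506]
[ 0.55601487 -0.31035464  0.21285672]
0.02967862251633882 4.65
```

View pics/z1.png

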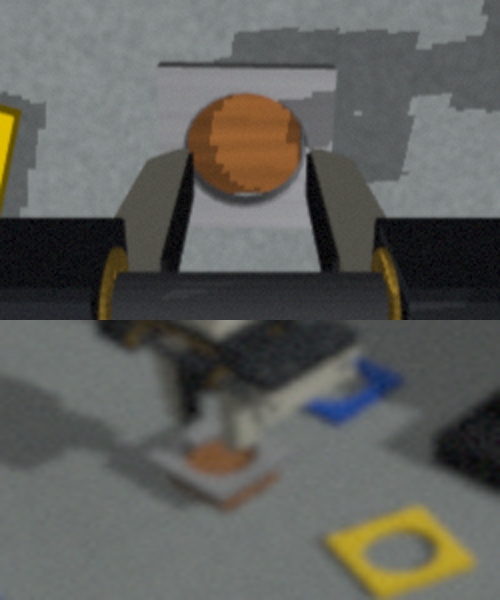

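```bash
python3 - <<'E'
from h import *
s,t,R=tool(); print(s["opening"],s["t"])
ims=[]
for c,w_,h_ in (("scene",40,30),("wrist",100,75)):
    p=cam(c); o=s["opening"]/2
    u0=proj(p,t-R[:,2]*.02).astype(int)
    x0,y0=max(u0[0]-w_,0),max(u0[1]-h_,0); k=400//(2*w_)
    im=cv2.resize(p["color"][y0:y0+2*h_,x0:x0+2*w_],None,fx=k,fy=k,interpolation=2)
    for d,col in ((0,(0,0,255)),(-.01,(0,255,255)),(-.02,(0,255,0)),(-.03,(255,0,0))):
        for sg in (-1,1):
            u=proj(p,t+R@np.array([0,sg*o,d])); cv2.circle(im,tuple(((u-[x0,y0])*k).astype(int)),3,col,-1)
    ims.append(im)
cv2.imwrite("pics/z2.png",np.hstack([i[:300] for i in ims]))
E
```

```text
0.02967862251633882 4.65
```

View pics/z2.png

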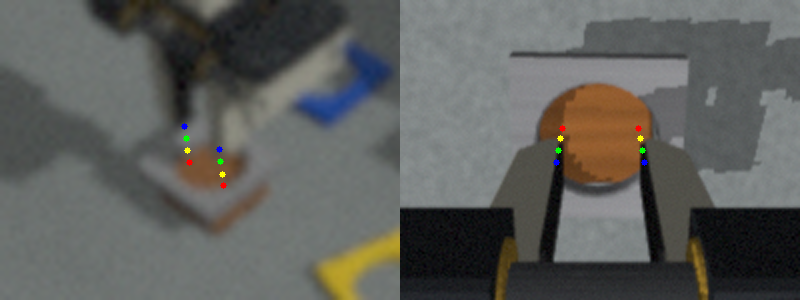

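```bash
python3 -m pendant '[{"delta_pos":[0,0.001,0],"spin":0},{"delta_pos":[0,0.001,0],"spin":0},{"delta_pos":[0,0.001,0],"spin":0},{"delta_pos":[0,0.001,0],"spin":0},{"delta_pos":[0,0.001,0.002],"spin":0}]' 1 20;  python3 - <<'E'
from h import *
p=cam("wrist"); s,t,R=tool(); goto([0.4767,-0.3209,0.0155],np.radians(98.07)); print(s["opening"],s["force"])
cv2.imwrite("pics/z3.png",cv2.resize(p["color"][150:300,155:355],(800,600),interpolation=2))
E
```

```text
t: 5.25
tool_pos: [0.4773, -0.3231, 0.0147]
orientation: [3.132, 0.219, 0.002]
force: [0.4, 0.4, 0.1]
opening: 0.0003
delta [ 0.0001 -0.002  -0.0014] spin -0.001 t 5.3 q [-0.684  0.214  1.722 -0.     1.204  0.747]
0.0006437836171061097 [ 0.27595299  0.37628362 -0.09041981]
```

View pics/z3.png

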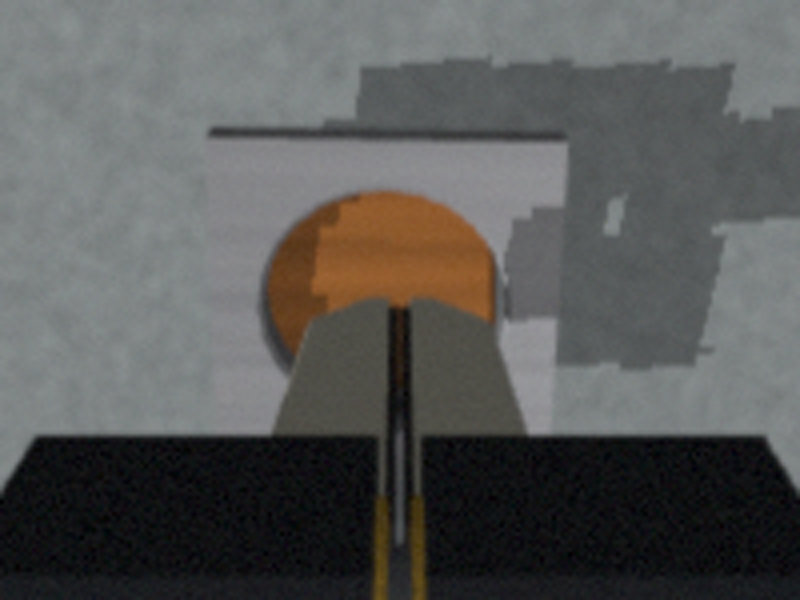

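```bash
python3 -m pendant '[{"delta_pos":[0,-0.002,0],"spin":0},{"delta_pos":[0,-0.002,0.002],"spin":0},{"delta_pos":[0,-0.002,0.004],"spin":0}]'; python3 -m pendant '[{"delta_pos":[0,0,0.002],"spin":0},{"delta_pos":[0,0,0.002],"spin":0}]';python3 -m pendant '[{"delta_pos":[0,0,0.002],"spin":0},{"delta_pos":[0,0,0.002],"spin":0}]'
```

```text
t: 5.6
tool_pos: [0.4767, -0.3208, 0.01]
orientation: [3.133, 0.22, 0.001]
force: [-0.3, 0.0, 0.3]
opening: 0.0003
t: 5.8
tool_pos: [0.4764, -0.3206, 0.0074]
orientation: [3.133, 0.22, 0.0]
force: [-0.1, -0.2, -0.6]
opening: 0.0003
t: 6.0
tool_pos: [0.4762, -0.3204, 0.005]
orientation: [3.134, 0.22, -0.001]
force: [-1.0, 0.4, -0.2]
opening: 0.0001
```

```bash
python3 -m pendant '[{"delta_pos":[0,0,0.002],"spin":0},{"delta_pos":[0,0,0.002],"spin":0}]'; python3 - <<'E'
from h import *
p=cam("wrist"); s,t,R=tool(); q=cam("scene")
a=cv2.resize(p["color"][150:300,155:355],(400,300),interpolation=2);b=cv2.resize(q["color"][85:145,165:245],(400,300),interpolation=2)
cv2.imwrite("pics/z4.png",np.hstack([a,b]))
E
```

```text
t: 6.2
tool_pos: [0.4759, -0.3203, 0.0027]
orientation: [-3.134, -0.22, 0.001]
force: [-0.1, 0.3, 0.6]
opening: 0.0002
```

View pics/z4.png

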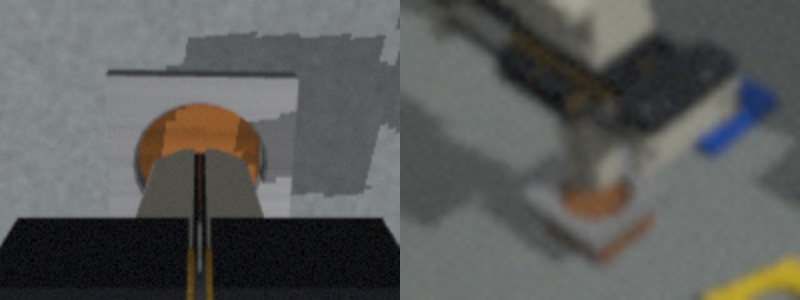

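```bash
for i in 1 2 3; do python3 -m pendant '[{"delta_pos":[0.0004,-0.0004,0.002],"spin":0},{"delta_pos":[0.0004,-0.0004,0.002],"spin":0}]' | egrep 'pos|force'; done
```

```text
tool_pos: [0.4763, -0.3198, 0.0007]
force: [0.5, 0.2, 0.3]
tool_pos: [0.4765, -0.3191, -0.0017]
force: [0.2, -0.1, -0.1]
tool_pos: [0.4766, -0.3184, -0.0041]
force: [-0.7, 0.1, 0.1]
```

```bash
python3 -m pendant '[{"delta_pos":[0,0.0022,0],"spin":0},{"delta_pos":[0,0.0022,0.002],"spin":0}]' | egrep 'pos|force'; for i in 1 2 3; do python3 -m pendant '[{"delta_pos":[0,0,0.002],"spin":0},{"delta_pos":[0,0,0.002],"spin":0}]' | egrep 'pos|force'; done
```

```text
tool_pos: [0.4772, -0.321, -0.0059]
force: [-0.1, 0.3, 0.2]
tool_pos: [0.477, -0.3209, -0.0083]
force: [-0.1, 0.5, 0.2]
tool_pos: [0.4767, -0.3207, -0.0107]
force: [0.7, 0.7, -0.0]
tool_pos: [0.477, -0.3209, -0.0116]
force: [-3.2, 2.2, 8.4]
```

```bash
python3 -m pendant '[{"delta_pos":[0,0,-0.01],"spin":0},{"delta_pos":[0,0,-0.022],"spin":0},{"delta_pos":[0,0,-0.026],"spin":0},{"delta_pos":[0,0,-0.026],"spin":0},{"delta_pos":[0,0,-0.026],"spin":0},{"delta_pos":[0,0,-0.026],"spin":0},{"delta_pos":[0,0,-0.026],"spin":0},{"delta_pos":[0,0,-0.026],"spin":0},{"delta_pos":[0,0,-0.026],"spin":0},{"delta_pos":[0,0,-0.026],"spin":0}]' -1;  python3 - <<'E'
from h import *
p=cam("wrist","w3"); s,t,R=tool(); goto([0.4767,-0.3209,-0.015],np.radians(98.07)); print(s["opening"],s["force"],t)
for m in robot.outline_of("wrist","plate"):
    M=m["mask"].astype(np.uint8); cn=cv2.findContours(M,0,1)[0]; c=max(cn,key=cv2.contourArea)[:,0].astype(float)
    P=np.array([ray(p,q,0.028)[:2] for q in c]).astype(np.float32)
    print(m["score"],M.sum(),c.mean(0),cv2.minAreaRect(P*1000))
E
```

```text
t: 8.7
tool_pos: [0.477, -0.3208, 0.0142]
orientation: [-3.133, -0.22, 0.003]
force: [0.5, -0.5, 0.3]
opening: 0.0754
delta [-0.0003  0.      0.0293] spin -0.0008 t 8.75 q [-6.810e-01  2.140e-01  1.722e+00 -1.000e-03  1.208e+00  7.500e-01]
0.07951827504653777 [-0.57599963 -0.30173988 -0.41521516] [ 0.47699754 -0.32085952  0.01429968]
0.92 5003 [253.68674699 222.94879518] ((477.5259704589844, -320.5321044921875), (66.47972106933594, 64.8442153930664), 7.2337799072265625)
0.62 3746 [ 91.20284698 225.60498221] ((456.6010437011719, -204.27224731445312), (59.91423034667969, 61.145240783691406), 80.8852767944336)
0.56 920 [301.18 330.79] ((389.3287353515625, -371.4630126953125), (31.702133178710938, 18.47417640686035), 8.0847749710083)
```

View pics/w3.png

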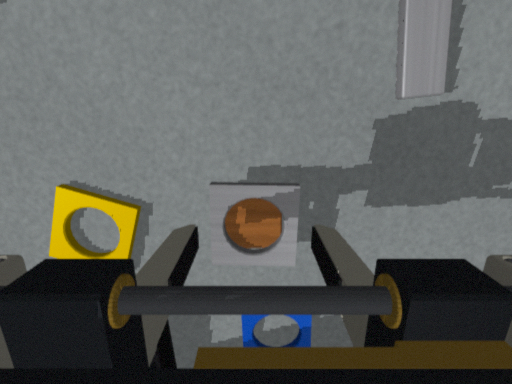

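```bash
python3 -m pendant '[{"delta_pos":[0,0,0],"spin":0},{"delta_pos":[0,0,0.005],"spin":0},{"delta_pos":[0,0,0.015],"spin":0},{"delta_pos":[0,0,0.025],"spin":0},{"delta_pos":[0,0,0.029],"spin":0},{"delta_pos":[0,0,0.0293],"spin":0}]' -1 | egrep "pos|force|open"; python3 -m pendant '[{"delta_pos":[0,0,0],"spin":0},{"delta_pos":[0,0,0],"spin":0},{"delta_pos":[0,0,0],"spin":0},{"delta_pos":[0,0,0],"spin":0},{"delta_pos":[0,0,0],"spin":0},{"delta_pos":[0,0,0],"spin":0}]' 1 20; python3 - <<'E'
from h import *
p=cam("wrist","w4"); goto([0.572,0.005,0.09])
E
```

```text
tool_pos: [0.476, -0.3201, -0.0165]
force: [1.1, -0.2, 0.0]
opening: 0.0931
t: 10.0
tool_pos: [0.4763, -0.3203, -0.0162]
orientation: [-3.132, -0.22, 0.005]
force: [-0.4, -0.5, 2.1]
opening: 0.0637
delta [ 0.1399 -0.309  -0.1059] spin 0 t 10.05 q [-6.810e-01  2.550e-01  1.736e+00 -1.000e-03  1.154e+00  7.500e-01]
```

View pics/w4.png

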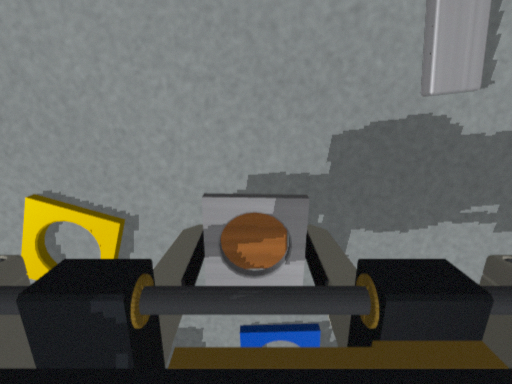

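```bash
python3 -m pendant '[{"delta_pos":[0,0,-0.01],"spin":0},{"delta_pos":[0,0,-0.04],"spin":0},{"delta_pos":[0,0,-0.08],"spin":0},{"delta_pos":[0,-0.02,-0.12],"spin":0},{"delta_pos":[0.005,-0.06,-0.15],"spin":0},{"delta_pos":[0.01,-0.1,-0.166],"spin":0},{"delta_pos":[0.02,-0.145,-0.166],"spin":0},{"delta_pos":[0.025,-0.19,-0.166],"spin":0},{"delta_pos":[0.03,-0.235,-0.166],"spin":0},{"delta_pos":[0.035,-0.275,-0.166],"spin":0}]' | egrep "pos|force|open"; python3 -m pendant '[{"delta_pos":[0.002,-0.03,0],"spin":0},{"delta_pos":[0.004,-0.043,0],"spin":0},{"delta_pos":[0.004,-0.043,0],"spin":0},{"delta_pos":[0.004,-0.043,0],"spin":0}]'; python3 - <<'E'
from h import *
p=cam("wrist","w5"); 
marks("wrist",p,["wheel","wheel_pile","wheel_groove"])
t0=cam("top","top1"); marks("top",t0,["wheel_pile","wheel"])
E
```

```text
tool_pos: [0.4726, -0.0414, 0.151]
force: [1.7, -0.4, -1.5]
opening: 0.064
t: 11.45
tool_pos: [0.4706, 0.001, 0.1513]
orientation: [-3.132, -0.221, 0.004]
force: [-0.3, -0.5, -1.7]
opening: 0.0639
wrist wheel 0.6 [0.5684 0.0064 0.0006] [261.  96.]
wrist wheel_groove 0.79 [0.5719 0.0035 0.0798] [267.  89.]
top wheel_pile 0.89 [0.5712 0.0072 0.0594] [261. 190.]
top wheel 0.67 [5.739e-01 6.500e-03 5.000e-04] [262. 192.]
top wheel 0.37 [ 0.682  -0.4013  0.0024] [413. 148.]
```

View pics/w5.png

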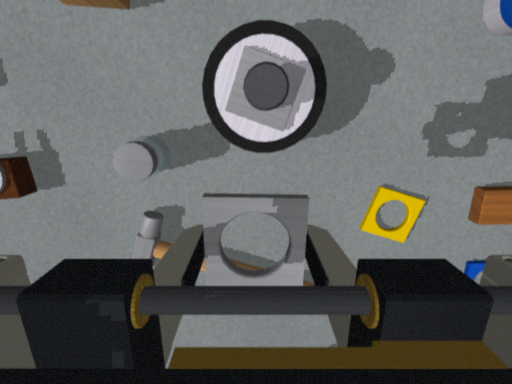

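```bash
cat >> h.py <<'E'
def bev(p,cx,cy,half,z,res=0.0005):
    n=int(2*half/res); 
    src=np.array([proj(p,[cx+a*half,cy+b*half,z]) for a,b in((1,1),(1,-1),(-1,-1),(-1,1))],np.float32)
    dst=np.array([[0,0],[n,0],[n,n],[0,n]],np.float32) # up = +x, right = -y
    return cv2.warpPerspective(p["color"],cv2.getPerspectiveTransform(src,dst),(n,n),flags=cv2.INTER_CUBIC)
E
python3 - <<'E'
from h import *
p=cam("wrist"); np.savez("w5.npz",**p)
a=bev(p,.572,.005,.05,.058,.00025); b=bev(p,.572,.005,.05,.1015,.00025)
cv2.imwrite("pics/b1.png",np.hstack([a,b]))
E
```

```text
(no output)
```

View pics/b1.png

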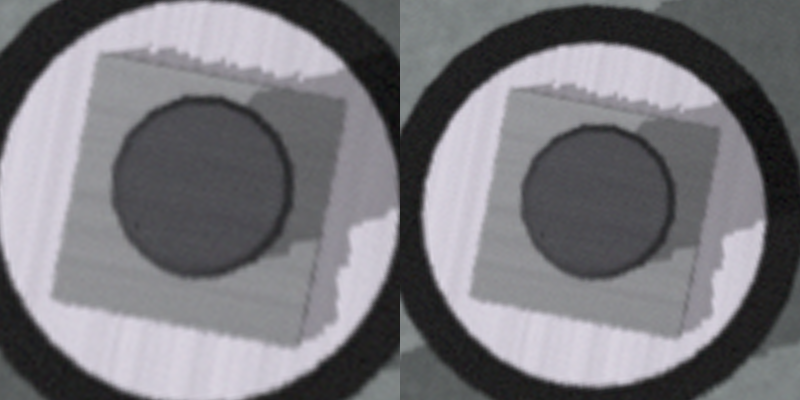

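```bash
python3 - <<'E'
from h import *
p=dict(np.load("w5.npz")); s,t,R=tool(); print(t,Rn.from_matrix(R).as_rotvec())
a=bev(p,t[0],t[1],.05,t[2]+.0442,.00025); 
cv2.imwrite("pics/b2.png",a)
goto([.572,.0055,.15],np.radians(79.4)); goto([.572,.0055,.15],np.radians(169.4))
E
```

```text
[0.47046923 0.00120953 0.15099027] [-3.13177698 -0.21839828  0.00425988]
delta [0.1011 0.0098 0.0007] spin 0.3243 t 11.85 q [-0.108 -0.205  1.88   0.002  1.469  1.323]
delta [0.1011 0.0098 0.0007] spin -1.2465 t 11.85 q [-0.108 -0.205  1.88   0.002  1.469  1.323]
```

View pics/b2.png

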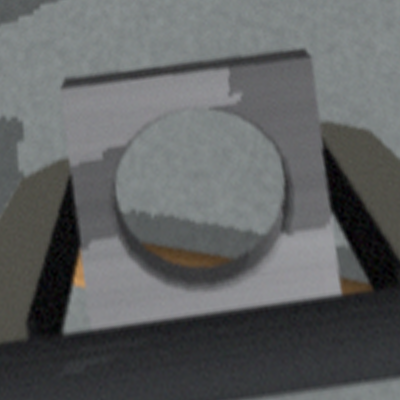

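```bash
python3 -m pendant '[{"delta_pos":[0.015,0.001,0],"spin":0.04},{"delta_pos":[0.04,0.004,0],"spin":0.12},{"delta_pos":[0.065,0.007,0],"spin":0.2},{"delta_pos":[0.085,0.009,0],"spin":0.27},{"delta_pos":[0.097,0.0098,0],"spin":0.31},{"delta_pos":[0.1006,0.0098,0.0007],"spin":0.3243},{"delta_pos":[0.1006,0.0098,0.0007],"spin":0.3243},{"delta_pos":[0.1006,0.0098,0.0007],"spin":0.3243}]' | egrep "pos|force|open"; python3 - <<'E'
from h import *
p=cam("wrist","w6"); d=np.array([np.cos(np.radians(-10.6)),np.sin(np.radians(-10.6)),0])
goto(np.array([.572,.0055,.0885])-.0005*d,np.radians(79.4))
s,t,R=tool()
cv2.imwrite("pics/b3.png",np.hstack([bev(p,.572,.0055,.05,t[2]+.0442,.00025),bev(p,.572,.0055,.05,.1015,.00025)]))
E
```

```text
tool_pos: [0.5708, 0.0054, 0.1498]
force: [-0.3, -0.2, -1.1]
opening: 0.0638
delta [ 0.0008 -0.0002  0.0615] spin 0.0007 t 12.7 q [-0.082  0.075  1.614  0.002  1.455  1.673]
```

View pics/b3.png

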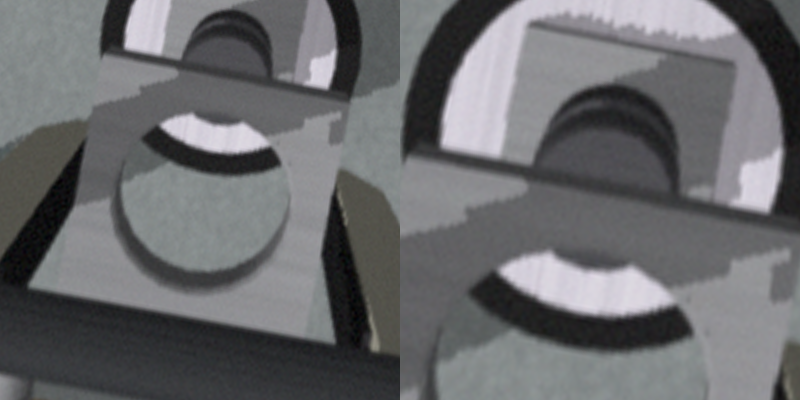

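```bash
python3 -m pendant '[{"delta_pos":[0.0008,0,0.01],"spin":0},{"delta_pos":[0.0008,0,0.03],"spin":0},{"delta_pos":[0.0008,0,0.05],"spin":0},{"delta_pos":[0.0008,0,0.06],"spin":0},{"delta_pos":[0.0008,0,0.063],"spin":0},{"delta_pos":[0.0008,0,0.063],"spin":0}]' | egrep "pos|force|open"; python3 - <<'E'
from h import *
p=cam("wrist"); d=np.array([np.cos(np.radians(-10.6)),np.sin(np.radians(-10.6)),0])
goto(np.array([.572,.0055,.0885])-.0005*d,np.radians(79.4))
s,t,R=tool()
cv2.imwrite("pics/b4.png",np.hstack([bev(p,.572,.0055,.05,t[2]+.0442,.00025),bev(p,.572,.0055,.05,.1015,.00025)]))
E
```

```text
tool_pos: [0.5712, 0.0054, 0.0868]
force: [-0.2, 0.0, -1.5]
opening: 0.0636
delta [-0.0003 -0.0002 -0.0009] spin 0.0008 t 13.35 q [-0.082  0.125  1.678  0.002  1.341  1.673]
```

View pics/b4.png

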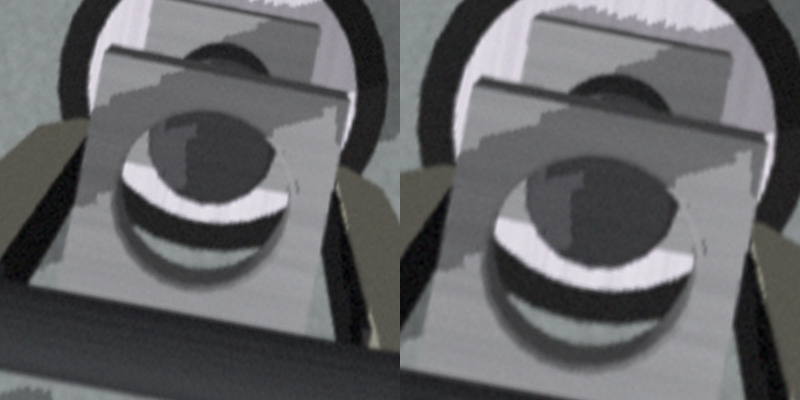

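```bash
python3 -m pendant '[{"delta_pos":[0.0003,0,0.005],"spin":0},{"delta_pos":[0.0003,0,0.012],"spin":0},{"delta_pos":[0.0003,0,0.017],"spin":0},{"delta_pos":[0.0003,0,0.018],"spin":0},{"delta_pos":[0.0003,0,0.018],"spin":0}]' | egrep "pos|force|open"; python3 - <<'E'
from h import *
p=cam("wrist"); d=np.array([np.cos(np.radians(-10.6)),np.sin(np.radians(-10.6)),0])
goto(np.array([.572,.0055,.0275])-.0003*d,np.radians(79.4))
s,t,R=tool()
cv2.imwrite("pics/b5.png",np.hstack([bev(p,.572,.0055,.05,t[2]+.0442,.00025),bev(p,.572,.0055,.05,.1015,.00025)]))
E
```

```text
tool_pos: [0.5716, 0.0054, 0.0691]
force: [-0.5, 0.4, -1.3]
opening: 0.0635
delta [-0.0001 -0.0001  0.0419] spin 0.0008 t 13.9 q [-0.082  0.144  1.692  0.002  1.308  1.673]
```

View pics/b5.png

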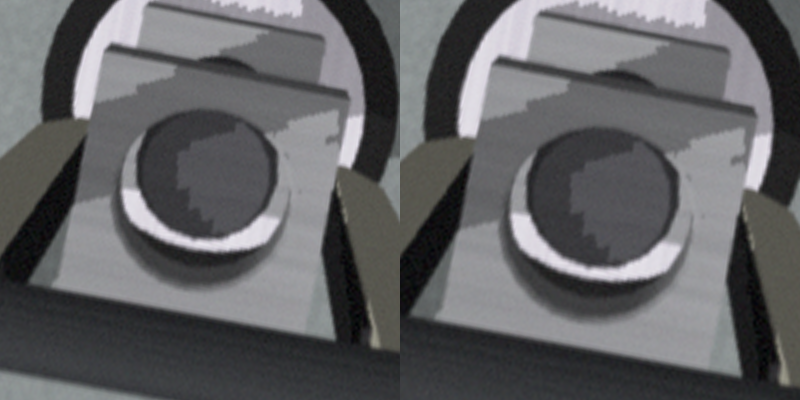

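```bash
python3 -m pendant '[{"delta_pos":[0,0,0.003],"spin":0},{"delta_pos":[0,0,0.006],"spin":0},{"delta_pos":[0,0,0.009],"spin":0}]' | egrep "pos|force|open";python3 -m pendant '[{"delta_pos":[0,0,0.003],"spin":0},{"delta_pos":[0,0,0.008],"spin":0},{"delta_pos":[0,0,0.012],"spin":0}]' | egrep "pos|force|open";python3 -m pendant '[{"delta_pos":[0,0,0.003],"spin":0},{"delta_pos":[0,0,0.008],"spin":0},{"delta_pos":[0,0,0.011],"spin":0},{"delta_pos":[0,0,0.011],"spin":0}]' | egrep "pos|force|open"
```

```text
tool_pos: [0.5719, 0.0053, 0.0602]
force: [-0.8, -0.7, -1.4]
opening: 0.0634
tool_pos: [0.5717, 0.0054, 0.0476]
force: [0.6, 0.9, -2.4]
opening: 0.0638
tool_pos: [0.5711, 0.0054, 0.0359]
force: [0.6, 0.3, -2.1]
opening: 0.0635
```

```bash
python3 -m pendant '[{"delta_pos":[0.0005,0,0.003],"spin":0},{"delta_pos":[0.0005,0,0.006],"spin":0},{"delta_pos":[0.0005,0,0.006],"spin":0}]' | egrep "pos|force|open";python3 -m pendant '[{"delta_pos":[0,0,0.001],"spin":0},{"delta_pos":[0,0,0.001],"spin":0}]' | egrep "pos|force|open"; python3 -m pendant '[{"delta_pos":[0,0,0.001],"spin":0},{"delta_pos":[0,0,0.001],"spin":0}]' | egrep "pos|force|open"
```

```text
tool_pos: [0.5712, 0.0054, 0.0293]
force: [0.9, 0.1, -1.7]
opening: 0.0634
tool_pos: [0.5711, 0.0054, 0.0282]
force: [-0.0, -0.9, -1.8]
opening: 0.0635
tool_pos: [0.571, 0.0054, 0.0271]
force: [-0.1, -0.8, -1.4]
opening: 0.064
```

```bash
for i in 1 2 3 ; do python3 -m pendant '[{"delta_pos":[0.0003,0,0.001],"spin":0},{"delta_pos":[0.0003,0,0.001],"spin":0}]' | egrep "pos|force|open"; done
```

```text
tool_pos: [0.5715, 0.0053, 0.0262]
force: [-0.8, -0.7, -0.6]
opening: 0.0636
tool_pos: [0.5722, 0.0055, 0.0255]
force: [-0.2, 2.2, 0.8]
opening: 0.0636
tool_pos: [0.5728, 0.0055, 0.0246]
force: [0.0, 0.3, 0.6]
opening: 0.064
```

```bash
for i in 1 2 ; do python3 -m pendant '[{"delta_pos":[-0.0003,0,0.001],"spin":0},{"delta_pos":[-0.0003,0,0.001],"spin":0}]' | egrep "pos|force|open"; done;  python3 - <<'E'
from h import *
p=cam("wrist","w7"); q=cam("scene")
cv2.imwrite("pics/s7.png",cv2.resize(q["color"][150:250,190:310],(720,600),interpolation=2))
E
```

```text
tool_pos: [0.5729, 0.0055, 0.0239]
force: [0.2, 0.9, 2.0]
opening: 0.0636
tool_pos: [0.573, 0.0054, 0.0232]
force: [-0.0, -0.7, 3.5]
opening: 0.0635
```

View pics/w7.png

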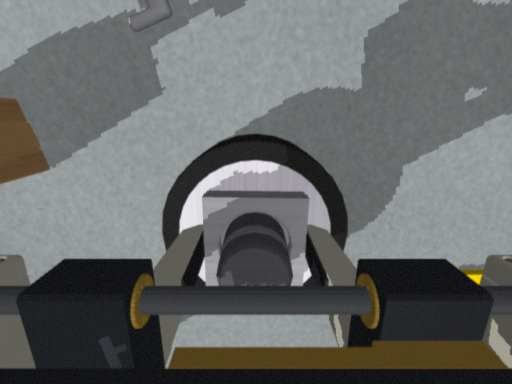

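View pics/s7.png

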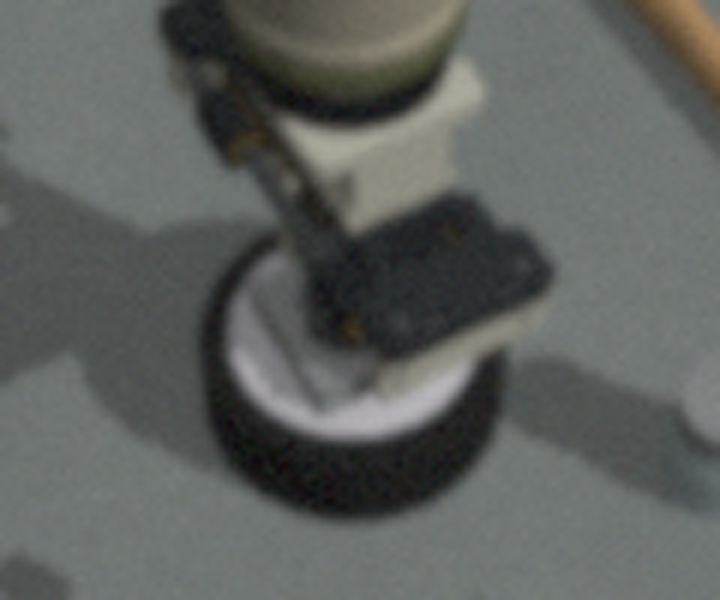

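```bash
python3 -m pendant '[{"delta_pos":[0,0,0],"spin":0},{"delta_pos":[0,0,0],"spin":0},{"delta_pos":[0,0,0],"spin":0},{"delta_pos":[0,0,0],"spin":0},{"delta_pos":[0,0,0],"spin":0}]' -1 | egrep "t:|pos|force|open"; python3 - <<'E'
from h import *
p=cam("wrist","w8"); goto([.572,.0055,.0215],np.radians(79.4))
E
```

```text
t: 17.2
tool_pos: [0.5727, 0.0054, 0.023]
force: [0.3, -0.3, 0.3]
opening: 0.0924
delta [-0.0008  0.0001  0.0016] spin 0.0007 t 17.25 q [-0.081  0.198  1.722  0.002  1.224  1.673]
```

View pics/w8.png

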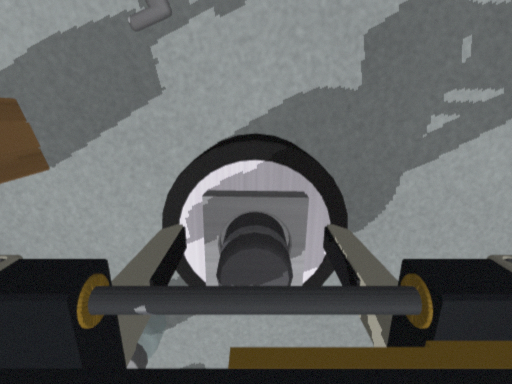

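```bash
python3 -m pendant '[{"delta_pos":[-0.0008,0,0.0016],"spin":0.0007},{"delta_pos":[-0.0008,0,0.0016],"spin":0.0007},{"delta_pos":[-0.0008,0,0.0016],"spin":0.0007},{"delta_pos":[-0.0008,0,0.0016],"spin":0.0007},{"delta_pos":[-0.0008,0,0.0016],"spin":0.0007},{"delta_pos":[-0.0008,0,0.0016],"spin":0.0007},{"delta_pos":[-0.0008,0,0.0016],"spin":0.0007}]' 1 20 | egrep "t:|pos|force|open";python3 -m pendant '[{"delta_pos":[0,0,0],"spin":0},{"delta_pos":[0,0,0],"spin":0},{"delta_pos":[0,0,0],"spin":0},{"delta_pos":[0,0,0],"spin":0},{"delta_pos":[0,0,-0.006],"spin":0},{"delta_pos":[0,0,-0.02],"spin":0}]' -1 | egrep "t:|pos|force|open"; python3 - <<'E'
from h import *
goto([.572,.0055,.0415],np.radians(169.4))
E
```

```text
t: 17.95
tool_pos: [0.572, 0.0056, 0.0215]
force: [0.1, -0.2, -0.5]
opening: 0.0642
t: 18.55
tool_pos: [0.5709, 0.0057, 0.0408]
force: [-0.1, -0.5, 0.5]
opening: 0.0929
delta [ 0.0011 -0.     -0.0007] spin 1.5707 t 18.55 q [-0.081  0.175  1.714  0.002  1.258  1.674]
```

```bash
python3 -m pendant '[{"delta_pos":[0.001,0,0],"spin":-0.12},{"delta_pos":[0.001,0,0],"spin":-0.26},{"delta_pos":[0.001,0,0],"spin":-0.4},{"delta_pos":[0.001,0,0],"spin":-0.54},{"delta_pos":[0.001,0,0],"spin":-0.68},{"delta_pos":[0.001,0,0],"spin":-0.82},{"delta_pos":[0.001,0,0],"spin":-0.96},{"delta_pos":[0.001,0,0],"spin":-1.1},{"delta_pos":[0.001,0,0],"spin":-1.24},{"delta_pos":[0.001,0,0],"spin":-1.38}]' | egrep "t:|pos|force|open";  python3 -m pendant '[{"delta_pos":[0,0,0],"spin":-0.12},{"delta_pos":[0,0,0],"spin":-0.19},{"delta_pos":[0,0,0],"spin":-0.19}]' | egrep "t:|pos|force|open"; python3 - <<'E'
from h import *
p=cam("wrist","w9"); goto([.572,.0055,.0215],np.radians(169.4))
E
```

```text
t: 19.55
tool_pos: [0.5726, 0.0054, 0.0424]
force: [0.6, 0.1, -0.4]
opening: 0.0929
t: 19.85
tool_pos: [0.5733, 0.0054, 0.0439]
force: [0.3, 0.3, -0.3]
opening: 0.0931
delta [-0.0001 -0.0011  0.0221] spin 0.0033 t 19.9 q [-0.082  0.175  1.709  0.002  1.261  0.099]
```

View pics/w9.png

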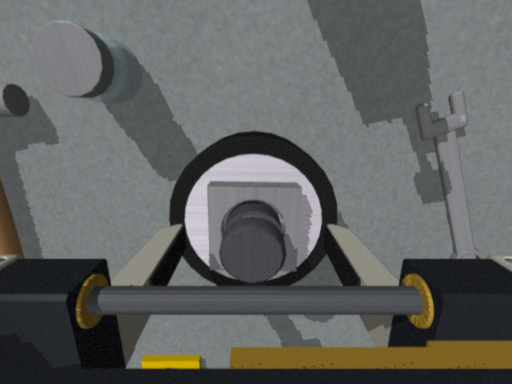

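```bash
python3 -m pendant '[{"delta_pos":[0,-0.0011,0.006],"spin":0.0033},{"delta_pos":[0,-0.0011,0.015],"spin":0.0033},{"delta_pos":[0,-0.0011,0.021],"spin":0.0033},{"delta_pos":[0,-0.0011,0.0221],"spin":0.0033}]' | egrep "t:|pos|force|open"; python3 -m pendant '[{"delta_pos":[0,0,0],"spin":0},{"delta_pos":[0,0,0],"spin":0},{"delta_pos":[0,0,0],"spin":0},{"delta_pos":[0,0,0],"spin":0},{"delta_pos":[0,0,0],"spin":0},{"delta_pos":[0,0,0],"spin":0}]' 1 20 | egrep "t:|pos|force|open";python3 -m pendant '[{"delta_pos":[0,0,0],"spin":0},{"delta_pos":[0,0,0],"spin":0},{"delta_pos":[0,0,0],"spin":0},{"delta_pos":[0,0,0],"spin":0},{"delta_pos":[0,0,-0.006],"spin":0},{"delta_pos":[0,0,-0.03],"spin":0},{"delta_pos":[0,0,-0.06],"spin":0},{"delta_pos":[0,0,-0.1],"spin":0},{"delta_pos":[0,0,-0.13],"spin":0},{"delta_pos":[0,0,-0.15],"spin":0}]' -1 | egrep "t:|pos|force|open"; python3 - <<'E'
from h import *
p=cam("wrist","w10"); marks("wrist",p,["plate","wheel_groove"])
cv2.imwrite("pics/b10.png",np.hstack([bev(p,.572,.0055,.05,.058,.00025),bev(p,.572,.0055,.05,.066,.00025)]))
E
```

```text
t: 20.3
tool_pos: [0.5708, 0.0057, 0.0198]
force: [-0.8, -0.3, 0.1]
opening: 0.0933
t: 20.9
tool_pos: [0.5721, 0.0055, 0.0202]
force: [4.3, -0.3, -4.3]
opening: 0.0639
t: 21.9
tool_pos: [0.5736, 0.0051, 0.174]
force: [0.6, -0.0, 0.0]
opening: 0.0932
wrist plate 0.74 [ 0.4404 -0.184   0.0024] [194. 301.]
wrist wheel_groove 0.72 [0.5697 0.007  0.079 ] [250. 186.]
```

View pics/b10.png

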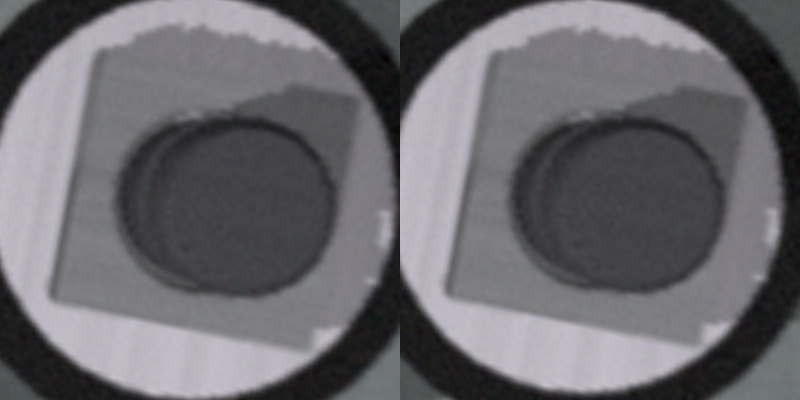

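```bash
python3 -m pendant '[{"delta_pos":[0.015,0.006,-0.005],"spin":0},{"delta_pos":[0.045,0.018,-0.015],"spin":0},{"delta_pos":[0.075,0.032,-0.022],"spin":0},{"delta_pos":[0.092,0.04,-0.026],"spin":0},{"delta_pos":[0.094,0.041,-0.026],"spin":0},{"delta_pos":[0.094,0.041,-0.026],"spin":0}]' | egrep "t:|pos|force|open"; python3 - <<'E'
from h import *
p=cam("wrist","w11"); marks("wrist",p,["pliers","pliers_grip","pliers_stand"]); np.savez("w11.npz",**p)
E
```

```text
t: 22.65
tool_pos: [0.6303, 0.0899, 0.1964]
force: [-0.0, -0.3, -0.2]
opening: 0.0927
wrist pliers_grip 0.87 [0.6655 0.2059 0.1481] [271.  60.]
wrist pliers_stand 0.87 [ 0.6637  0.1988 -0.0019] [264.  86.]
```

View pics/w11.png

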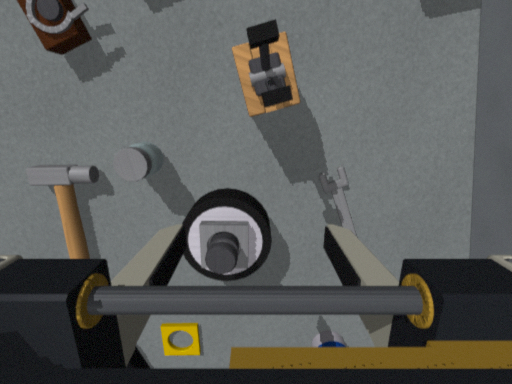

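```bash
python3 - <<'E'
from h import *
p=dict(np.load("w11.npz"))
c=[ray(p,u,.085)[:2] for u in((233,46),(287,33),(300,101),(248,115))]
print(np.round(c,4).tolist(), np.mean(c,0))
for i in range(4):
    d=c[(i+1)%4]-c[i]; print(np.hypot(*d).round(4), np.degrees(np.arctan2(d[1],d[0])).round(1))
a=bev(p,.664,.204,.06,.154,.0003); b=bev(p,.664,.204,.06,.085,.0003); cv2.imwrite("pics/b11.png",np.hstack([a,b]))
E
```

```text
[[0.6352, 0.2357], [0.6911, 0.2373], [0.6952, 0.1706], [0.6375, 0.1666]] [0.6647324  0.20253178]
0.0559 1.6
0.0669 -86.5
0.0579 -176.0
0.0692 91.9
```

View pics/b11.png

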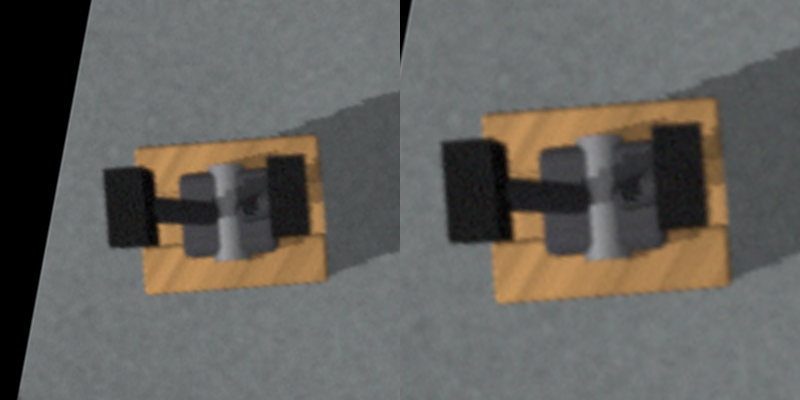

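```bash
python3 - <<'E'
from h import *
goto([.6638,.2020,.175],np.radians(94.0))
E
```

```text
delta [0.1173 0.0117 0.023 ] spin 1.3143 t 22.85 q [0.058 0.224 1.363 0.002 1.554 0.245]
```

```bash
python3 -m pendant '[{"delta_pos":[0.005,0.001,0],"spin":0.13},{"delta_pos":[0.02,0.002,0],"spin":0.27},{"delta_pos":[0.035,0.004,0.002],"spin":0.41},{"delta_pos":[0.05,0.005,0.004],"spin":0.55},{"delta_pos":[0.065,0.007,0.008],"spin":0.69},{"delta_pos":[0.08,0.008,0.012],"spin":0.83},{"delta_pos":[0.095,0.01,0.015],"spin":0.97},{"delta_pos":[0.108,0.011,0.019],"spin":1.11},{"delta_pos":[0.115,0.0117,0.022],"spin":1.24},{"delta_pos":[0.1173,0.0117,0.023],"spin":1.3143}]' -1| egrep "t:|pos|force|open"; python3 -m pendant '[{"delta_pos":[0,0,0],"spin":0.01}]' >/dev/null; python3 - <<'E'
from h import *
p=cam("wrist","w12"); np.savez("w12.npz",**p)
goto([.6638,.2020,.097],np.radians(94.0))
cv2.imwrite("pics/b12.png",np.hstack([bev(p,.664,.202,.06,.154,.0003),bev(p,.664,.202,.06,.085,.0003)]))
E
```

```text
t: 23.85
tool_pos: [0.6634, 0.2019, 0.1742]
force: [0.2, -0.2, -0.5]
opening: 0.0932
delta [ 0.0008 -0.0006  0.0769] spin -0.016 t 24.0 q [2.200e-01 3.890e-01 1.209e+00 1.000e-03 1.545e+00 1.737e+00]
```

View pics/w12.png

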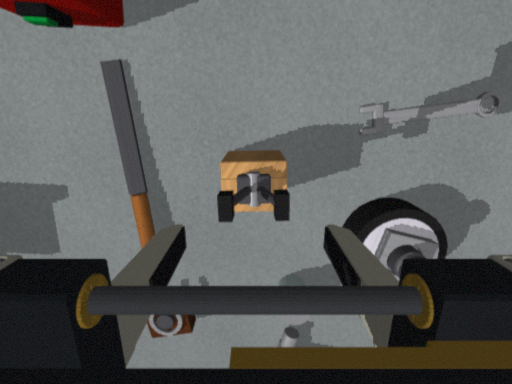

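View pics/b12.png

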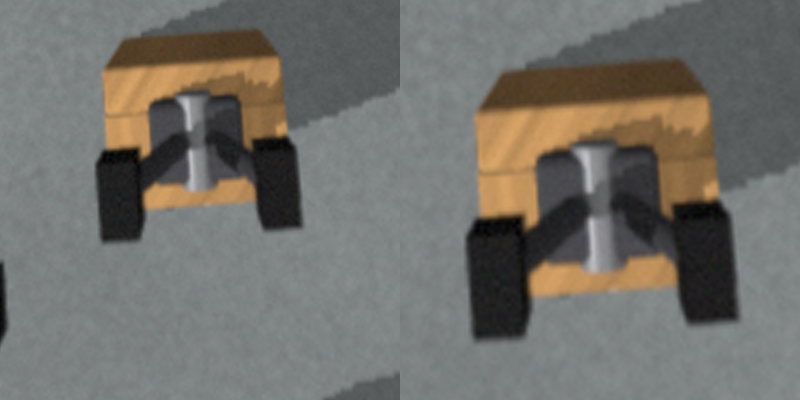

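```bash
python3 -m pendant '[{"delta_pos":[0.0015,-0.0005,0.01],"spin":-0.016},{"delta_pos":[0.0015,-0.0005,0.03],"spin":-0.016},{"delta_pos":[0.0015,-0.0005,0.05],"spin":-0.016},{"delta_pos":[0.0015,-0.0005,0.067],"spin":-0.016},{"delta_pos":[0.0015,-0.0005,0.075],"spin":-0.016},{"delta_pos":[0.0015,-0.0005,0.077],"spin":-0.016},{"delta_pos":[0.0015,-0.0005,0.077],"spin":-0.016}]' | egrep "t:|pos|force|open"; python3 - <<'E'
from h import *
p=cam("wrist","w13"); goto([.6645,.2020,.097],np.radians(94.0))
q=cam("scene"); cv2.imwrite("pics/s13.png",cv2.resize(q["color"][230:320,220:340],(720,540),interpolation=2))
E
```

```text
t: 24.7
tool_pos: [0.6646, 0.2018, 0.0971]
force: [0.8, -0.6, -0.1]
opening: 0.0931
delta [-0.0006 -0.0001  0.0009] spin 0.0002 t 24.75 q [2.200e-01 4.350e-01 1.290e+00 1.000e-03 1.417e+00 1.721e+00]
```

View pics/w13.png

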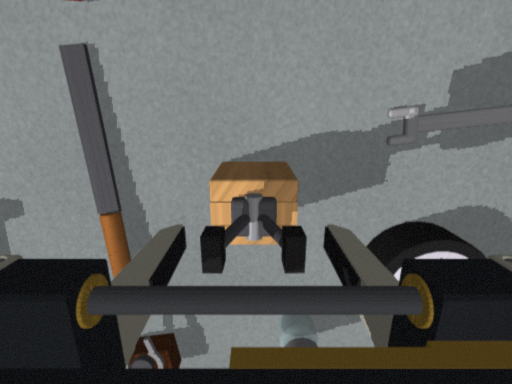

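View pics/s13.png

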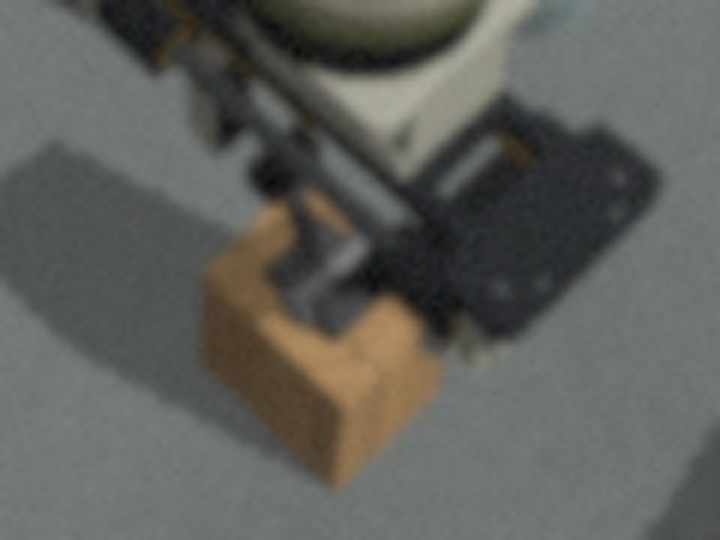

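```bash
python3 -m pendant '[{"delta_pos":[0,0,0],"spin":0},{"delta_pos":[0,0,0],"spin":0},{"delta_pos":[0,0,0],"spin":0},{"delta_pos":[0,0,0],"spin":0},{"delta_pos":[0,0,0],"spin":0},{"delta_pos":[0,0,0],"spin":0},{"delta_pos":[0,0,0],"spin":0}]' -0.2 25 | egrep "t:|pos|force|open"; python3 - <<'E'
from h import *
p=cam("wrist","w14"); goto([.6645,.2020,.197],np.radians(94.0))
E
```

```text
t: 25.5
tool_pos: [0.6657, 0.2023, 0.0995]
force: [-1.5, -0.1, 4.7]
opening: 0.0567
delta [-0.001   0.     -0.0976] spin 0.0003 t 25.55 q [2.200e-01 4.340e-01 1.288e+00 1.000e-03 1.417e+00 1.721e+00]
```

View pics/w14.png

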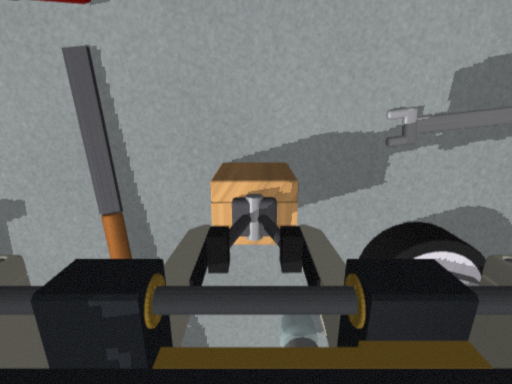

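```bash
python3 -m pendant '[{"delta_pos":[-0.0005,0,-0.004],"spin":0},{"delta_pos":[-0.0005,0,-0.012],"spin":0},{"delta_pos":[-0.0005,0,-0.024],"spin":0},{"delta_pos":[-0.0005,0,-0.038],"spin":0},{"delta_pos":[-0.0005,0,-0.053],"spin":0},{"delta_pos":[-0.0005,0,-0.068],"spin":0},{"delta_pos":[-0.0005,0,-0.083],"spin":0},{"delta_pos":[-0.0005,0,-0.096],"spin":0},{"delta_pos":[-0.0005,0,-0.106],"spin":0},{"delta_pos":[-0.0005,0,-0.11],"spin":0}]' | egrep "t:|pos|force|open"; python3 - <<'E'
from h import *
p=cam("wrist","w15"); q=cam("scene"); cv2.imwrite("pics/s15.png",cv2.resize(q["color"][180:320,200:360],(640,560),interpolation=2))
marks("wrist",p,["pliers_tip","pliers"])
marks("scene",q,["pliers_tip","pliers","pliers_grip"]);s=robot.read_state();print(s["force"],s["opening"],s["tool_pos"])
E
```

```text
t: 26.55
tool_pos: [0.6656, 0.2022, 0.2113]
force: [0.7, 0.9, -2.3]
opening: 0.0564
wrist pliers 0.65 [0.6599 0.2051 0.1953] [250. 218.]
scene pliers_tip 0.68 [0.6627 0.2003 0.1329] [275. 267.]
scene pliers 0.95 [0.6644 0.2048 0.2054] [278. 252.]
scene pliers_grip 0.65 [0.6594 0.1993 0.2553] [279. 236.]
[-0.85008256 -0.78176429 -1.58503112] 0.05630846190366624 [0.66449827 0.20191206 0.20832311]
```

View pics/w15.png

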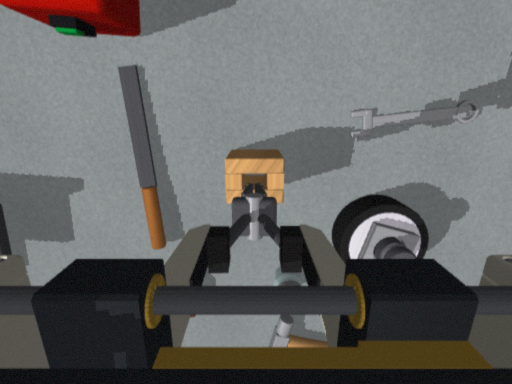

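View pics/s15.png

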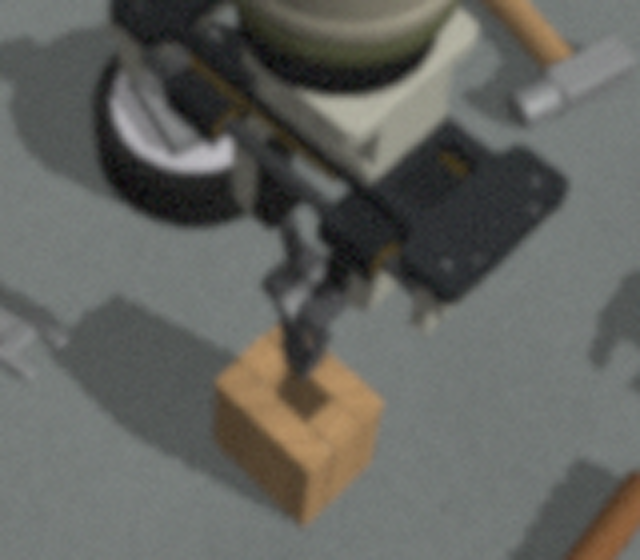

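```bash
python3 - <<'E'
from h import *
goto([.336,.296,.185],np.radians(107))
E
```

```text
delta [-0.3211 -0.1168  0.0234] spin -0.2266 t 26.9 q [2.200e-01 3.810e-01 1.157e+00 1.000e-03 1.604e+00 1.721e+00]
```

```bash
python3 -m pendant '[{"delta_pos":[-0.005,-0.002,0],"spin":-0.003},{"delta_pos":[-0.016,-0.006,0],"spin":-0.011},{"delta_pos":[-0.033,-0.012,0],"spin":-0.023},{"delta_pos":[-0.056,-0.02,0],"spin":-0.04},{"delta_pos":[-0.084,-0.03,0],"spin":-0.06},{"delta_pos":[-0.113,-0.041,0],"spin":-0.08},{"delta_pos":[-0.142,-0.052,0],"spin":-0.1},{"delta_pos":[-0.171,-0.062,0],"spin":-0.12},{"delta_pos":[-0.2,-0.073,0],"spin":-0.14},{"delta_pos":[-0.229,-0.083,0],"spin":-0.16}]' | egrep "t:|pos|force|open"; python3 - <<'E'
from h import *
goto([.336,.296,.185],np.radians(107))
E
```

```text
t: 27.9
tool_pos: [0.4285, 0.2689, 0.208]
force: [-0.6, 0.3, -1.3]
opening: 0.0566
delta [-0.0838 -0.0476  0.0231] spin -0.0655 t 27.9 q [ 4.580e-01 -1.360e-01  1.715e+00  1.000e-03  1.561e+00  1.797e+00]
```

```bash
python3 -m pendant '[{"delta_pos":[-0.022,-0.012,0.003],"spin":-0.02},{"delta_pos":[-0.042,-0.024,0.008],"spin":-0.035},{"delta_pos":[-0.06,-0.034,0.013],"spin":-0.05},{"delta_pos":[-0.073,-0.042,0.018],"spin":-0.06},{"delta_pos":[-0.081,-0.046,0.022],"spin":-0.065},{"delta_pos":[-0.0838,-0.0476,0.023],"spin":-0.0655},{"delta_pos":[-0.0838,-0.0476,0.023],"spin":-0.0655}]' | egrep "t:|pos|force|open"; python3 - <<'E'
from h import *
p=cam("wrist","w16"); np.savez("w16.npz",**p)
marks("wrist",p,["ring","ring_gap","ring_stand"])
cv2.imwrite("pics/b16.png",np.hstack([bev(p,.435,.326,.05,.035,.00025),bev(p,.435,.326,.05,.030,.00025)]))
E
```

```text
t: 28.6
tool_pos: [0.336, 0.2961, 0.185]
force: [-0.3, -0.3, -0.3]
opening: 0.0563
wrist ring 0.9 [0.4361 0.3246 0.0312] [256.  91.]
wrist ring_gap 0.87 [0.4613 0.3304 0.0299] [258.  68.]
wrist ring_stand 0.76 [ 0.4376  0.3249 -0.0006] [256.  92.]
```

View pics/w16.png

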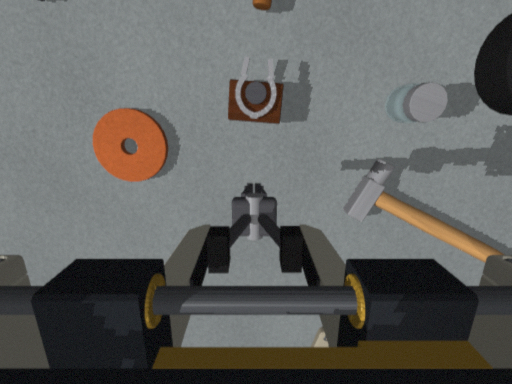

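View pics/b16.png

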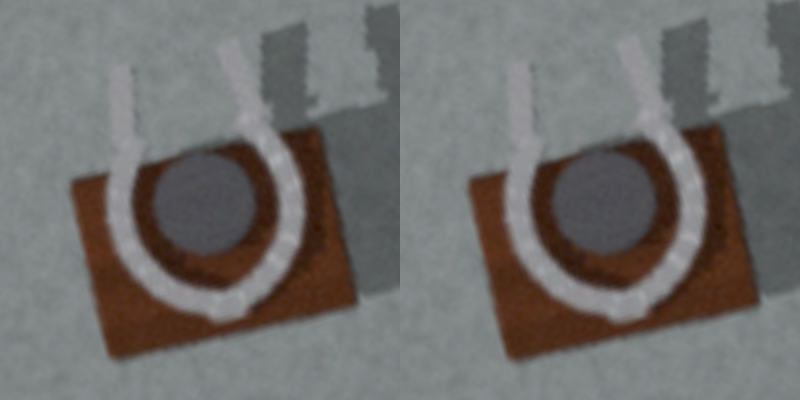

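```bash
python3 - <<'E'
from h import *
goto([.4623,.3311,.132],np.radians(102.7))
E
```

```text
delta [0.1303 0.0031 0.0534] spin 0.0742 t 28.8 q [ 6.050e-01 -2.930e-01  1.892e+00  1.000e-03  1.542e+00  1.880e+00]
```

```bash
python3 -m pendant '[{"delta_pos":[0.004,0,0],"spin":0.003},{"delta_pos":[0.013,0,0.002],"spin":0.01},{"delta_pos":[0.027,0.001,0.006],"spin":0.018},{"delta_pos":[0.045,0.001,0.013],"spin":0.027},{"delta_pos":[0.065,0.0015,0.023],"spin":0.037},{"delta_pos":[0.085,0.002,0.033],"spin":0.048},{"delta_pos":[0.103,0.0025,0.042],"spin":0.058},{"delta_pos":[0.117,0.003,0.048],"spin":0.067},{"delta_pos":[0.126,0.0031,0.052],"spin":0.072},{"delta_pos":[0.1303,0.0031,0.0534],"spin":0.0742}]' | egrep "t:|pos|force|open"; python3 -m pendant '[{"delta_pos":[0,0,0],"spin":0},{"delta_pos":[0,0,0],"spin":0}]' | egrep "t:|pos|force|open"; python3 - <<'E'
from h import *
goto([.4623,.3311,.1175],np.radians(102.7))
p=cam("wrist","w17"); np.savez("w17.npz",**p)
cv2.imwrite("pics/c17.png",cv2.resize(p["color"][110:250,180:330],(750,700),interpolation=2)[:600])
cv2.imwrite("pics/b17.png",bev(p,.44,.326,.06,.035,.00025))
E
```

```text
t: 29.8
tool_pos: [0.463, 0.3309, 0.131]
force: [-0.5, -0.1, -1.8]
opening: 0.056
t: 30.0
tool_pos: [0.4629, 0.3309, 0.1311]
force: [-1.2, -0.1, -2.4]
opening: 0.0559
delta [-0.0005 -0.0003  0.0136] spin -0.0007 t 30.0 q [5.300e-01 7.900e-02 1.645e+00 1.000e-03 1.417e+00 1.879e+00]
```

View pics/c17.png

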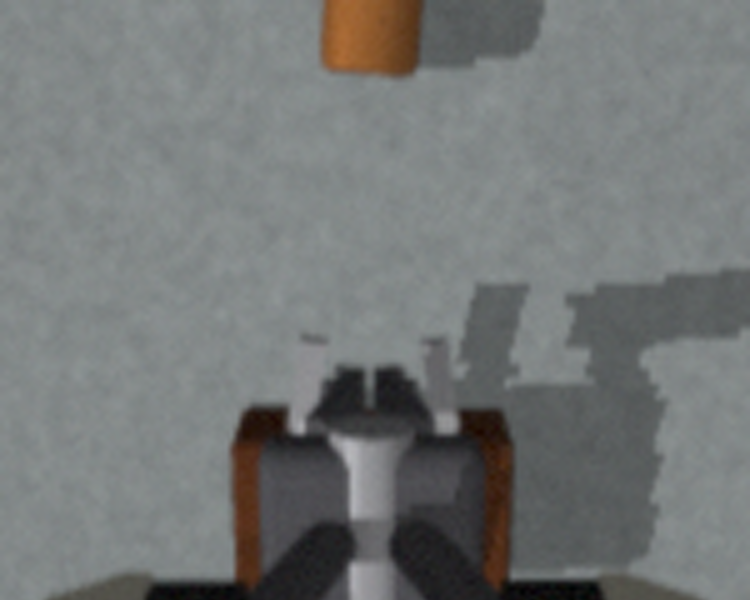

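View pics/b17.png

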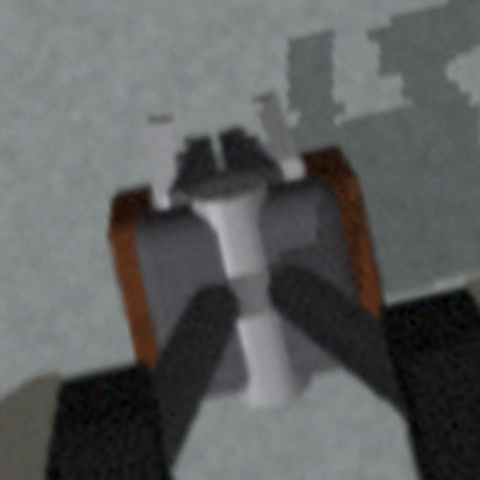

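```bash
python3 - <<'E'
from h import *
p=dict(np.load("w17.npz")); s,t,R=tool()
for u in((242.6,177.5),(266.8,178.5)): X=ray(p,u,.035); print("lug",X.round(4),(R.T@(X-t)).round(4))
for dz in (.0885,.0905):
  zt=t[2]-dz
  for u in((250,183.7),(260,183.7),(243,191),(265,191)): X=ray(p,u,zt); print("toe",X.round(4),(R.T@(X-t)).round(4))
q=dict(np.load("w16.npz"))
for u in((245,58),(269,60)): pass
print(t)
E
```

```text
lug [0.4702 0.3458 0.035 ] [ 0.0105 -0.0128  0.0963]
lug [0.475  0.3194 0.035 ] [0.0094 0.014  0.0963]
toe [0.4671 0.3366 0.0428] [ 0.0055 -0.0045  0.0885]
toe [0.4695 0.326  0.0428] [0.0055 0.0064 0.0885]
toe [0.4574 0.3423 0.0428] [-0.0027 -0.0122  0.0885]
toe [0.4627 0.3188 0.0428] [-0.0027  0.0119  0.0885]
toe [0.4666 0.3365 0.0408] [ 0.005  -0.0045  0.0905]
toe [0.469  0.3258 0.0408] [0.005  0.0064 0.0905]
toe [0.4568 0.3422 0.0408] [-0.0033 -0.0122  0.0905]
toe [0.4621 0.3186 0.0408] [-0.0033  0.012   0.0905]
[0.4627618  0.33089843 0.13131521]
```

```bash
python3 -m pendant '[{"delta_pos":[0.002,-0.0003,0],"spin":0},{"delta_pos":[0.0045,-0.0004,0],"spin":0},{"delta_pos":[0.0045,-0.0004,0.003],"spin":0},{"delta_pos":[0.0045,-0.0004,0.008],"spin":0},{"delta_pos":[0.0045,-0.0004,0.013],"spin":0},{"delta_pos":[0.0045,-0.0004,0.0155],"spin":0},{"delta_pos":[0.0045,-0.0004,0.0155],"spin":0}]' | egrep "t:|pos|force|open"; python3 - <<'E'
from h import *
p=cam("wrist","w18"); np.savez("w18.npz",**p)
cv2.imwrite("pics/c18.png",cv2.resize(p["color"][110:250,180:330],(750,700),interpolation=2)[:600])
s=robot.read_state(); print(s["tool_pos"],s["force"])
E
```

```text
t: 30.75
tool_pos: [0.4666, 0.332, 0.1149]
force: [0.4, -0.5, -1.3]
opening: 0.0558
[0.46676394 0.33214899 0.11535198] [ 0.55836061 -0.91030124 -0.27215713]
```

View pics/c18.png

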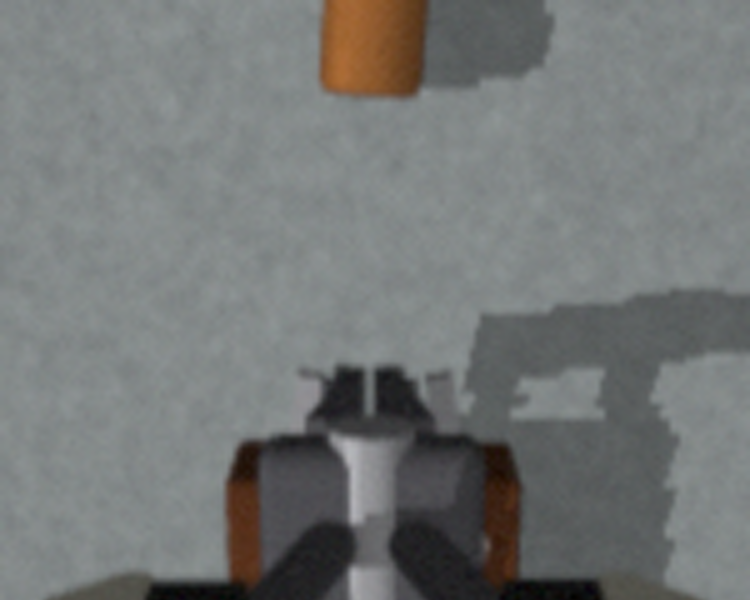

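```bash
python3 -m pendant '[{"delta_pos":[0,0.0007,0],"spin":0},{"delta_pos":[0,0.0014,0],"spin":0},{"delta_pos":[0,0.0014,0],"spin":0}]' | egrep "t:|pos|force|open";  python3 -m pendant '[{"delta_pos":[0,0,0],"spin":0},{"delta_pos":[0,0,0],"spin":0},{"delta_pos":[0,0,0],"spin":0}]' -0.03 35| egrep "t:|pos|force|open"; python3 - <<'E'
from h import *
p=cam("wrist","w19"); np.savez("w19.npz",**p)
cv2.imwrite("pics/c19.png",cv2.resize(p["color"][110:250,180:330],(750,700),interpolation=2)[:600])
s=robot.read_state(); print(s["tool_pos"],s["force"],s["opening"])
E
```

```text
t: 31.1
tool_pos: [0.4673, 0.3307, 0.1156]
force: [0.0, 0.4, -1.6]
opening: 0.0563
t: 31.4
tool_pos: [0.4673, 0.3308, 0.1157]
force: [0.4, -0.2, -1.1]
opening: 0.0484
[0.46729803 0.33077944 0.11563952] [-0.49490011 -0.38502152 -1.77102572] 0.048551357305201145
```

View pics/c19.png

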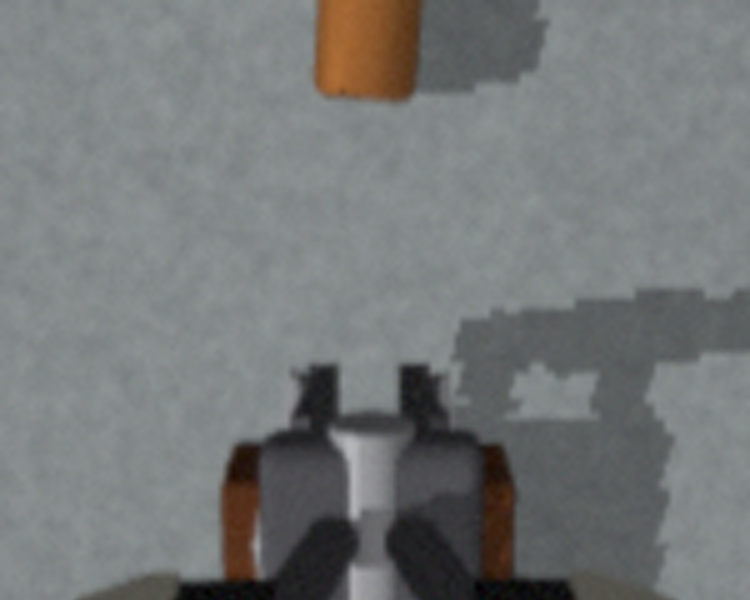

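```bash
python3 -m pendant '[{"delta_pos":[0,0,-0.0004],"spin":0},{"delta_pos":[0,0,-0.0010],"spin":0},{"delta_pos":[0,0,-0.0016],"spin":0},{"delta_pos":[0,0,-0.0016],"spin":0},{"delta_pos":[0,0,-0.0016],"spin":0},{"delta_pos":[0,0,-0.0016],"spin":0}]' 0.4 40| egrep "t:|pos|force|open"; python3 - <<'E'
from h import *
p=cam("wrist","w20"); np.savez("w20.npz",**p)
cv2.imwrite("pics/c20.png",cv2.resize(p["color"][110:250,180:330],(750,700),interpolation=2)[:600])
q=cam("scene"); cv2.imwrite("pics/s20.png",cv2.resize(q["color"][225:305,330:440],(770,560),interpolation=2))
s=robot.read_state(); print(s["tool_pos"],s["force"],s["opening"])
E
```

```text
t: 32.05
tool_pos: [0.4672, 0.3308, 0.1172]
force: [-0.1, 0.3, -2.2]
opening: 0.0355
[0.46730452 0.33078596 0.11724005] [ 0.42757572 -1.03625249 -2.81061634] 0.03534382011765551
```

View pics/c20.png

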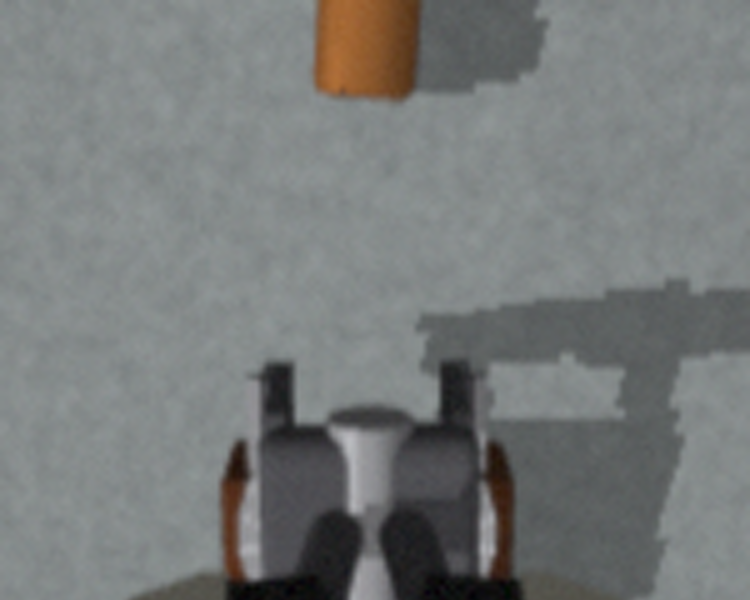

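View pics/s20.png

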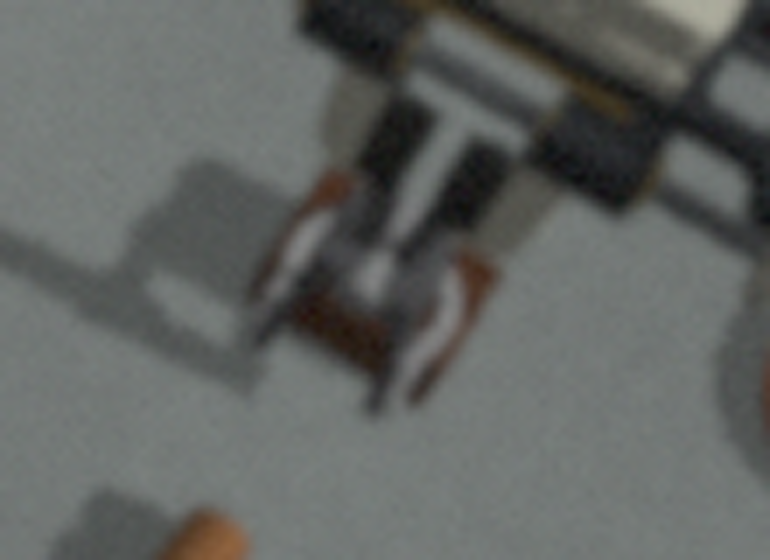

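```bash
python3 -m pendant '[{"delta_pos":[0,0,-0.001],"spin":0},{"delta_pos":[0,0,-0.003],"spin":0},{"delta_pos":[0,0,-0.006],"spin":0},{"delta_pos":[0,0,-0.011],"spin":0},{"delta_pos":[0,0,-0.018],"spin":0},{"delta_pos":[0,0,-0.027],"spin":0},{"delta_pos":[0,0,-0.037],"spin":0},{"delta_pos":[0,0,-0.046],"spin":0},{"delta_pos":[0,0,-0.053],"spin":0},{"delta_pos":[0,0,-0.056],"spin":0}]' | egrep "t:|pos|force|open"; python3 - <<'E'
from h import *
p=cam("wrist","w21"); np.savez("w21.npz",**p)
cv2.imwrite("pics/c21.png",cv2.resize(p["color"][110:250,180:330],(750,700),interpolation=2)[:600])
q=cam("scene"); cv2.imwrite("pics/s21.png",cv2.resize(q["color"][205:305,330:440],(770,700),interpolation=2)[:600])
marks("scene",q,["ring","ring_gap","pliers_tip"])
s=robot.read_state(); print(s["tool_pos"],s["force"],s["opening"])
E
```

```text
t: 33.15
tool_pos: [0.4678, 0.331, 0.1746]
force: [-1.1, -0.2, -1.4]
opening: 0.0353
scene ring 0.62 [0.439  0.3256 0.0889] [388. 256.]
scene ring 0.19 [ 0.6918 -0.2478  0.0083] [157. 178.]
scene ring_gap 0.54 [0.4645 0.3328 0.0845] [383. 266.]
scene ring_gap 0.46 [0.4367 0.3244 0.0872] [388. 255.]
scene ring_gap 0.42 [ 0.6826 -0.3957 -0.0014] [133. 149.]
scene ring_gap 0.16 [0.5729 0.0025 0.0599] [247. 202.]
scene pliers_tip 0.74 [0.4662 0.3319 0.0948] [383. 264.]
[0.46701091 0.3305474  0.17261042] [-1.40947105  0.37365312 -2.21974478] 0.03509403674092179
```

View pics/c21.png

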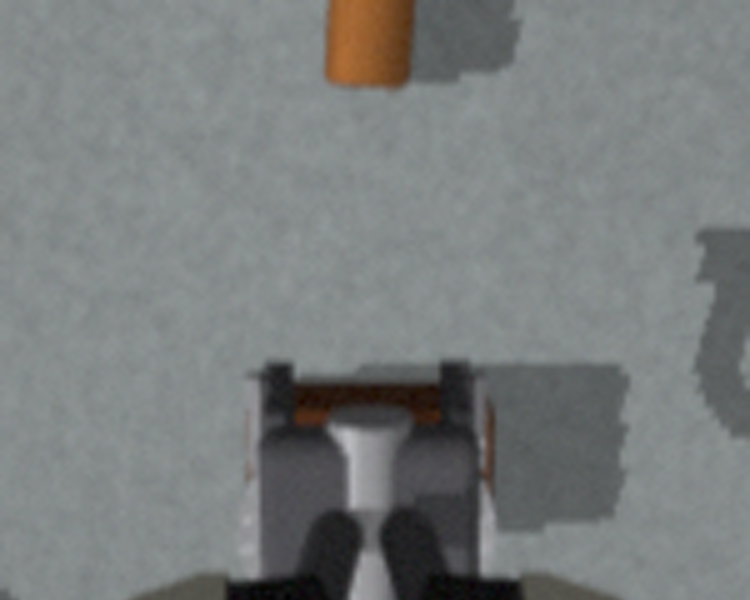

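View pics/s21.png

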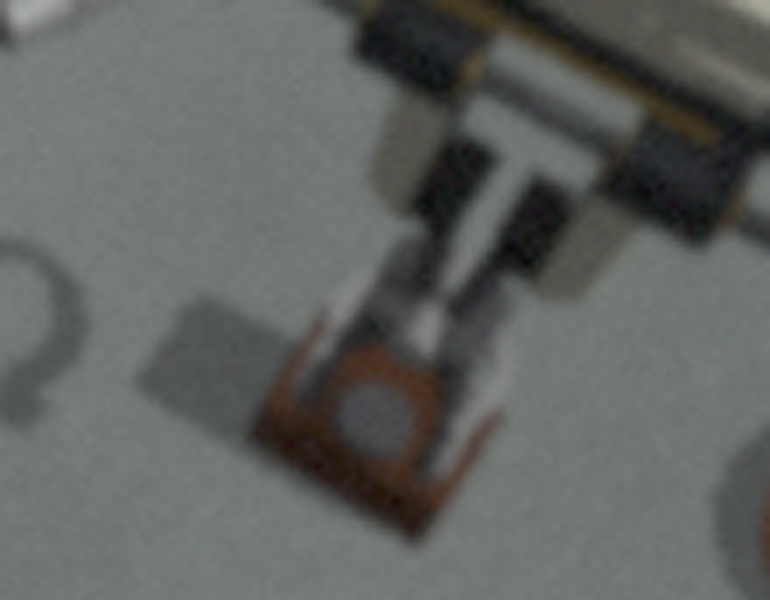

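```bash
python3 - <<'E'
from h import *
y=np.radians(12.7); xd=np.array([np.cos(y),np.sin(y),0]); yd=np.array([np.sin(y),-np.cos(y),0])
T=np.array([.572,.0055,.212])+.0306*xd+.001*yd; print(T); goto(T,np.radians(102.7))
E
```

```text
[0.6020712  0.01125176 0.212     ]
delta [ 0.0617  0.3411 -0.0398] spin -0.0007 t 33.4 q [5.250e-01 6.300e-02 1.585e+00 1.000e-03 1.494e+00 1.875e+00]
```

```bash
python3 -m pendant '[{"delta_pos":[0.001,0.005,-0.006],"spin":0},{"delta_pos":[0.003,0.016,-0.014],"spin":0},{"delta_pos":[0.006,0.033,-0.023],"spin":0},{"delta_pos":[0.01,0.054,-0.031],"spin":0},{"delta_pos":[0.014,0.078,-0.036],"spin":0},{"delta_pos":[0.019,0.104,-0.039],"spin":0},{"delta_pos":[0.0235,0.13,-0.04],"spin":0},{"delta_pos":[0.028,0.156,-0.04],"spin":0},{"delta_pos":[0.033,0.182,-0.04],"spin":0},{"delta_pos":[0.0377,0.208,-0.04],"spin":0}]' | egrep "t:|pos|force|open"; python3 - <<'E'
from h import *
goto([0.6020712,0.01125176,0.212],np.radians(102.7))
E
```

```text
t: 34.4
tool_pos: [0.5501, 0.1339, 0.2133]
force: [-0.2, 0.9, -1.9]
opening: 0.0359
delta [0.0239 0.131  0.0012] spin -0.0012 t 34.4 q [0.148 0.03  1.546 0.    1.566 1.498]
```

```bash
python3 -m pendant '[{"delta_pos":[0.0045,0.025,0],"spin":0},{"delta_pos":[0.009,0.05,0],"spin":0},{"delta_pos":[0.0132,0.073,0],"spin":0},{"delta_pos":[0.017,0.093,0.0005],"spin":0},{"delta_pos":[0.02,0.109,0.001],"spin":-0.001},{"delta_pos":[0.022,0.12,0.0012],"spin":-0.001},{"delta_pos":[0.0234,0.128,0.0012],"spin":-0.0012},{"delta_pos":[0.0239,0.131,0.0012],"spin":-0.0012},{"delta_pos":[0.0239,0.131,0.0012],"spin":-0.0012},{"delta_pos":[0.0239,0.131,0.0012],"spin":-0.0012}]' | egrep "t:|pos|force|open"; python3 - <<'E'
from h import *
goto([0.6020712,0.01125176,0.212],np.radians(102.7))
p=cam("wrist"); c=cv2.resize(p["color"][130:260,150:360],(630,390),interpolation=2)
q=cam("scene"); a=cv2.resize(q["color"][160:240,200:300],(400,320),interpolation=2); marks("scene",q,["ring","ring_gap"])
r=cam("top"); b=cv2.resize(r["color"][150:230,210:310],(400,320),interpolation=2); marks("top",r,["ring","ring_gap"])
cv2.imwrite("pics/c22.png",c); cv2.imwrite("pics/s22.png",np.hstack([a,b])); np.savez("s22.npz",**q); np.savez("t22.npz",**r); np.savez("w22.npz",**p)
E
```

```text
t: 35.4
tool_pos: [0.6019, 0.0119, 0.212]
force: [-0.2, 1.5, -2.4]
opening: 0.0355
delta [-0.      0.0007  0.    ] spin 0.0006 t 35.4 q [-6.600e-02  1.280e-01  1.446e+00  1.000e-03  1.569e+00  1.283e+00]
scene ring 0.48 [0.6002 0.0091 0.1297] [240. 193.]
scene ring 0.46 [0.5717 0.004  0.1248] [248. 187.]
scene ring_gap 0.49 [0.5993 0.0143 0.124 ] [241. 196.]
scene ring_gap 0.25 [ 7.532e-01 -1.630e-02 -2.000e-04] [186. 250.]
top ring 0.6 [0.569  0.0074 0.1288] [260. 187.]
top ring_gap 0.5 [0.6    0.0166 0.1289] [256. 174.]
```

View pics/c22.png

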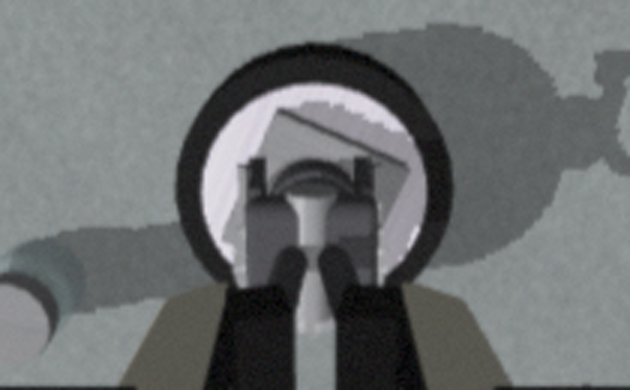

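View pics/s22.png

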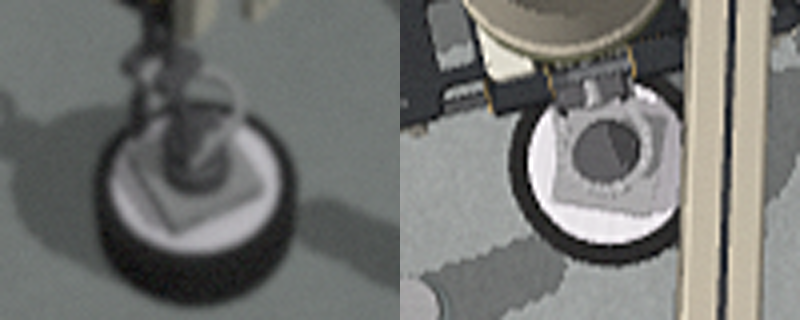

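```bash
python3 - <<'E'
from h import *
ims=[]
for f,z in(("t22",.1273),("t22",.1015),("s22",.1273),("s22",.1015)):
    p=dict(np.load(f+".npz")); im=bev(p,.572,.0055,.05,z,.00025)
    R=int(20/.25)
    cv2.circle(im,(200,200),80,(0,0,255),1) # stub r20
    y=np.radians(12.7)
    for xx,yy in((36,20),(36,-20),(-22.5,0),(0,22.5),(0,-22.5)):
        X=xx*np.cos(y)-yy*np.sin(y); Y=xx*np.sin(y)+yy*np.cos(y); cv2.circle(im,(int(200-Y*4),int(200-X*4)),3,(0,255,255),-1)
    ims.append(cv2.resize(im,(300,300)) if 0 else im)
cv2.imwrite("pics/b22.png",cv2.resize(np.vstack([np.hstack(ims[:2]),np.hstack(ims[2:])]),(600,600)))
E
```

```text
(no output)
```

View pics/b22.png

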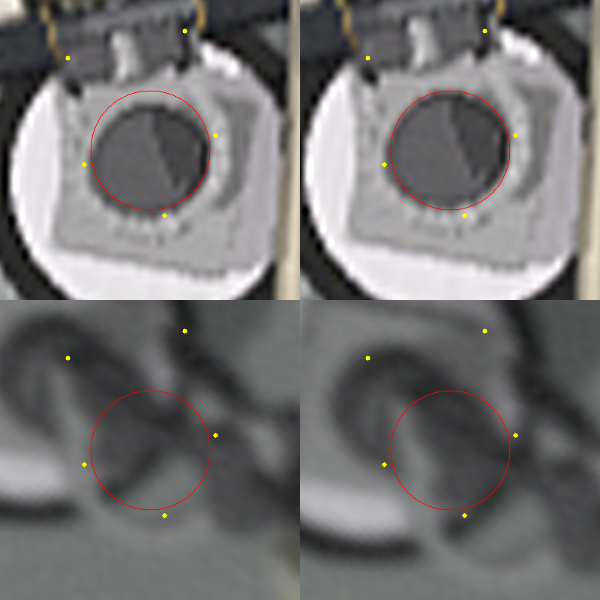

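```bash
python3 - <<'E'
from h import *
p=dict(np.load("t22.npz")); im=bev(p,.572,.0055,.045,.1273,.00015)
g=cv2.cvtColor(im,cv2.COLOR_BGR2LAB); g[...,0]=cv2.createCLAHE(4,(4,4)).apply(g[...,0]); im2=cv2.cvtColor(g,cv2.COLOR_LAB2BGR)
y=np.radians(12.7); k=1/.15
for xx,yy,c in((36,20,0),(36,-20,0),(-22.5,0,0),(-28.5,0,0),(0,22.5,0),(0,28.5,0),(0,-22.5,0),(0,-28.5,0)):
    X=xx*np.cos(y)-yy*np.sin(y); Y=xx*np.sin(y)+yy*np.cos(y); cv2.circle(im2,(int(300-Y*k),int(300-X*k)),3,(0,255,255),-1)
cv2.imwrite("pics/b23.png",im2)
E
```

```text
(no output)
```

View pics/b23.png

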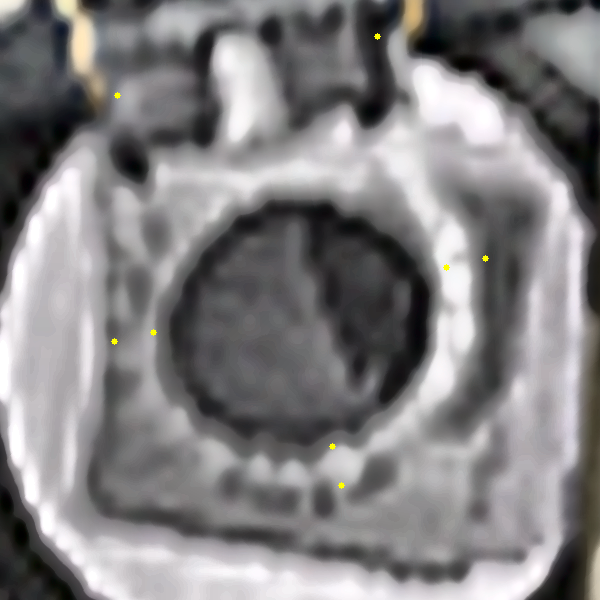

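```bash
python3 -m pendant '[{"delta_pos":[0,0.0005,0.003],"spin":0},{"delta_pos":[0,0.0005,0.009],"spin":0},{"delta_pos":[0,0.0005,0.016],"spin":0},{"delta_pos":[0,0.0005,0.019],"spin":0},{"delta_pos":[0,0.0005,0.019],"spin":0},{"delta_pos":[0,0.0005,0.019],"spin":0}]' | egrep "t:|pos|force|open"; python3 - <<'E'
from h import *
goto([0.6020712,0.01125176,0.1687],np.radians(102.7))
ims=[]
p=cam("top"); s,t,R=tool()
for z in (t[2]-.0847+.0025,.1015):
    im=bev(p,.572,.0055,.045,z,.00025)
    g=cv2.cvtColor(im,cv2.COLOR_BGR2LAB); g[...,0]=cv2.createCLAHE(4,(4,4)).apply(g[...,0]); ims.append(cv2.cvtColor(g,cv2.COLOR_LAB2BGR))
q=cam("scene"); ims.append(cv2.resize(q["color"][160:230,210:280],(360,360),interpolation=2))
cv2.imwrite("pics/b24.png",cv2.resize(np.hstack(ims),(798,266)))
cv2.imwrite("pics/b24s.png",cv2.resize(q["color"][150:230,200:290],(720,640),interpolation=2)[:600])
E
```

```text
t: 36.35
tool_pos: [0.602, 0.011, 0.1929]
force: [0.5, -0.2, -0.9]
opening: 0.0353
delta [ 0.0001 -0.0002  0.0242] spin 0.0003 t 36.35 q [-0.067  0.135  1.472  0.     1.536  1.282]
```

View pics/b24.png

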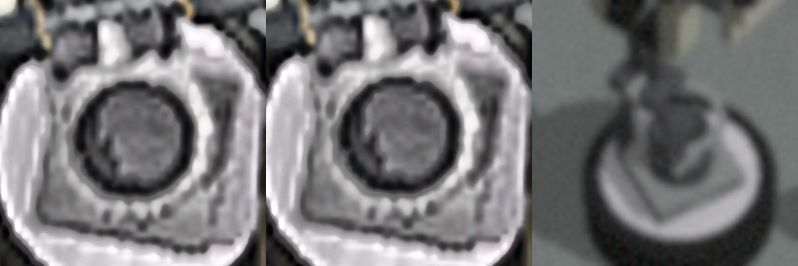

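View pics/b24s.png

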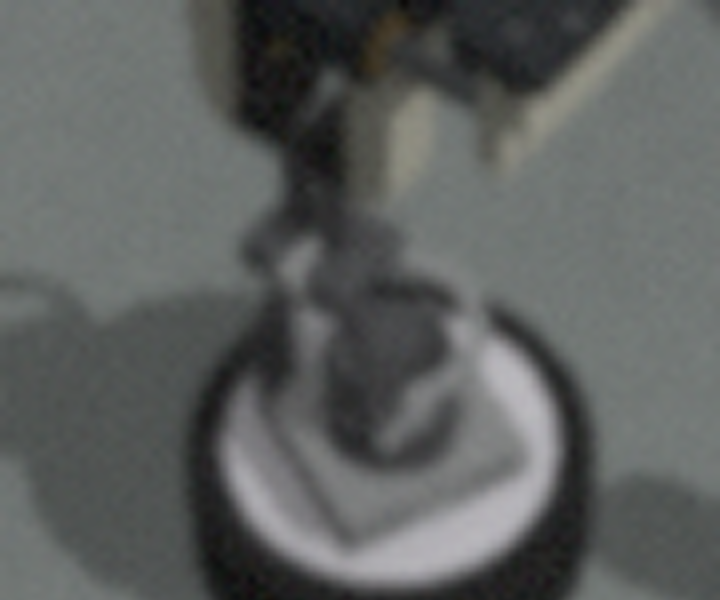

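```bash
python3 - <<'E'
from h import *
p=cam("top"); np.savez("t25.npz",**p)
x,y=proj(p,[.572,.0055,.105]).astype(int)
a=cv2.resize(p["color"][y-22:y+18,x-20:x+20],(600,600),interpolation=cv2.INTER_CUBIC)
a=cv2.convertScaleAbs(a,alpha=1.3,beta=-20)
cv2.imwrite("pics/b25.png",a); print(x,y)
for l in((0,22.5),(0,-22.5),(-22.5,0),(0,28.5),(0,-28.5),(-28.5,0)):
    yy=np.radians(12.7);X=[.572+(l[0]*np.cos(yy)-l[1]*np.sin(yy))/1e3,.0055+(l[0]*np.sin(yy)+l[1]*np.cos(yy))/1e3,.1108]
    print(l,((proj(p,X)+.5-[x-20,y-22])*15).round(0))
print("stub",((proj(p,[.572,.0055,.1015])+.5-[x-20,y-22])*15).round(0))
E
```

```text
261 187
(0, 22.5) [178. 369.]
(0, -22.5) [451. 300.]
(-22.5, 0) [349. 471.]
(0, 28.5) [141. 378.]
(0, -28.5) [488. 291.]
(-28.5, 0) [358. 507.]
stub [316. 342.]
```

View pics/b25.png

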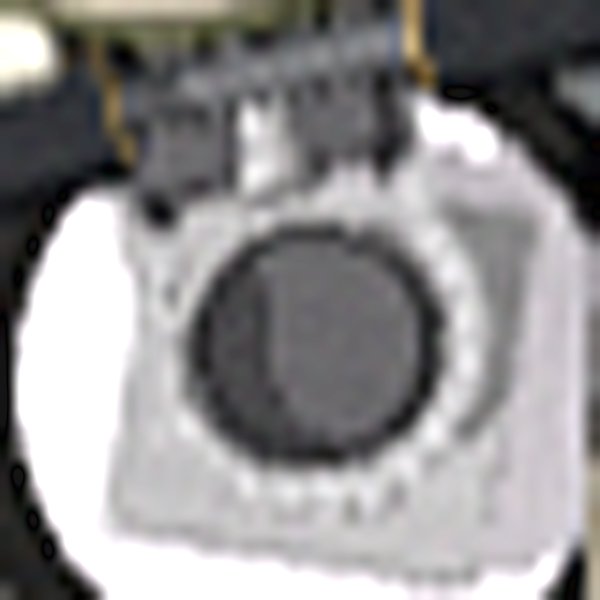

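```bash
for i in 1 2 3; do python3 -m pendant '[{"delta_pos":[0,0,0.002],"spin":0},{"delta_pos":[0,0,0.003],"spin":0}]' | egrep "pos|force|open"; done
```

```text
tool_pos: [0.6025, 0.011, 0.1905]
force: [-0.1, 0.1, -2.1]
opening: 0.0353
tool_pos: [0.6023, 0.011, 0.1872]
force: [0.1, 0.7, -1.4]
opening: 0.0355
tool_pos: [0.6022, 0.011, 0.1837]
force: [-0.3, -0.4, -2.8]
opening: 0.0351
```

```bash
for i in 1 2 3; do python3 -m pendant '[{"delta_pos":[0,0,0.002],"spin":0},{"delta_pos":[0,0,0.004],"spin":0}]' | egrep "t:|pos|force|open"; done; python3 - <<'E'
from h import *
p=cam("scene","sc26"); np.savez("s26.npz",**p)
cv2.imwrite("pics/s26.png",cv2.resize(p["color"][160:230,210:290],(800,700),interpolation=cv2.INTER_CUBIC)[50:650])
marks("scene",p,["ring","ring_gap"])
p=cam("top"); marks("top",p,["ring","ring_gap"])
x,y=proj(p,[.572,.0055,.09]).astype(int)
a=cv2.resize(p["color"][y-22:y+18,x-20:x+20],(600,600),interpolation=cv2.INTER_CUBIC)
cv2.imwrite("pics/b26.png",cv2.convertScaleAbs(a,alpha=1.3,beta=-20))
s=robot.read_state();print(s["tool_pos"],s["force"],s["wrist_torque"])
E
```

```text
t: 37.3
tool_pos: [0.6021, 0.011, 0.1795]
force: [0.6, 0.3, -3.1]
opening: 0.0355
t: 37.5
tool_pos: [0.6021, 0.011, 0.1753]
force: [0.1, -0.1, -2.1]
opening: 0.0352
t: 37.7
tool_pos: [0.6021, 0.011, 0.171]
force: [0.2, -0.4, -2.6]
opening: 0.0354
scene ring 0.59 [0.573  0.0078 0.0847] [248. 198.]
scene ring_gap 0.4 [0.597  0.0159 0.0811] [243. 206.]
top ring 0.65 [0.5677 0.0085 0.086 ] [261. 190.]
top ring_gap 0.53 [0.5968 0.0178 0.085 ] [257. 178.]
[0.60220275 0.01102904 0.17144568] [-0.16234229 -0.16832861 -2.05233656] [0.03341153 0.01160803 0.00632863]
```

View pics/s26.png

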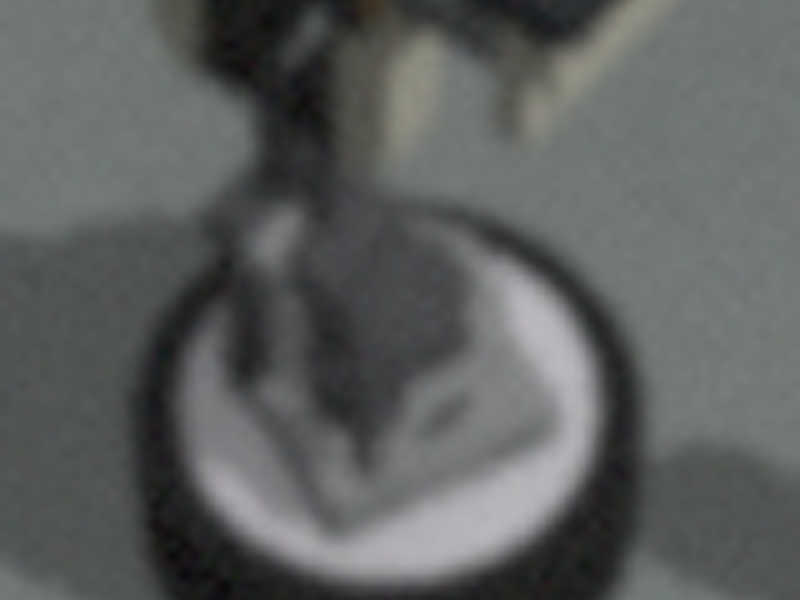

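View pics/b26.png

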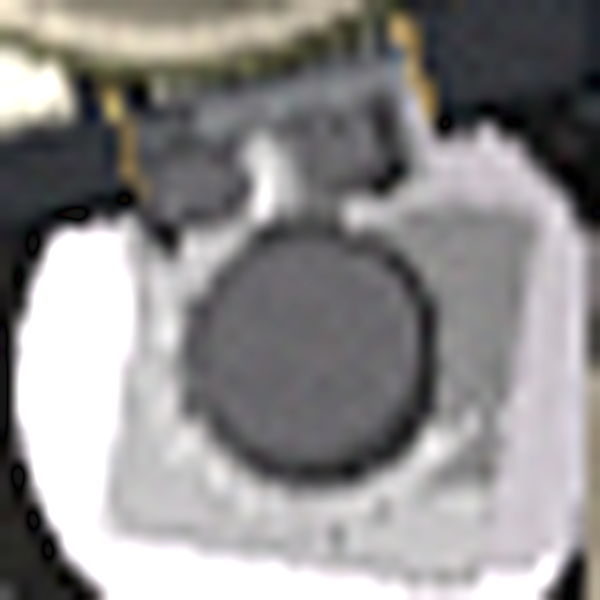

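```bash
cat > ov.py <<'E'
from h import *
def ov(p,o,yaw,tilt,crop,k,col,im):
    # ring-model: mean-radius arc + lugs; tilt>0 raises the back (-x) about gap
    pts=[]
    a=np.radians(np.arange(50,311,5)); 
    for r in (22.5,28.5): pts.append(np.c_[r*np.cos(a),r*np.sin(a),0*a+2.5])
    for s in(-1,1): pts.append(np.array([[15,s*20,2.5],[36,s*20,2.5]]))
    Rz=Rn.from_euler('z',yaw,degrees=True)
    for P in pts:
        P=P-[29,0,0]; P=Rn.from_euler('y',tilt,degrees=True).apply(P)+[29,0,0]
        X=Rz.apply(P)/1e3+o
        U=np.array([(proj(p,x)+.5-[crop[0],crop[1]])*k for x in X]).astype(np.int32)
        cv2.polylines(im,[U],False,col,1)
    return im
E
python3 - <<'E'
from ov import *
p=dict(np.load("s22.npz")); x0,y0=218,168; k=10
im=cv2.resize(p["color"][y0:y0+40,x0:x0+40],None,fx=k,fy=k,interpolation=cv2.INTER_CUBIC); im=cv2.convertScaleAbs(im,alpha=1.6,beta=-30)
raw=im.copy()
o=np.array([.572,.006,.1273])
im=ov(p,o,12.7,0,(x0,y0),k,(0,255,0),im)
q=dict(np.load("s26.npz")); x1,y1=222,174
im2=cv2.resize(q["color"][y1:y1+40,x1:x1+40],None,fx=k,fy=k,interpolation=cv2.INTER_CUBIC); im2=cv2.convertScaleAbs(im2,alpha=1.6,beta=-30)
cv2.imwrite("pics/o1.png",np.hstack([raw,im]))
E
```

```text
(no output)
```

View pics/o1.png

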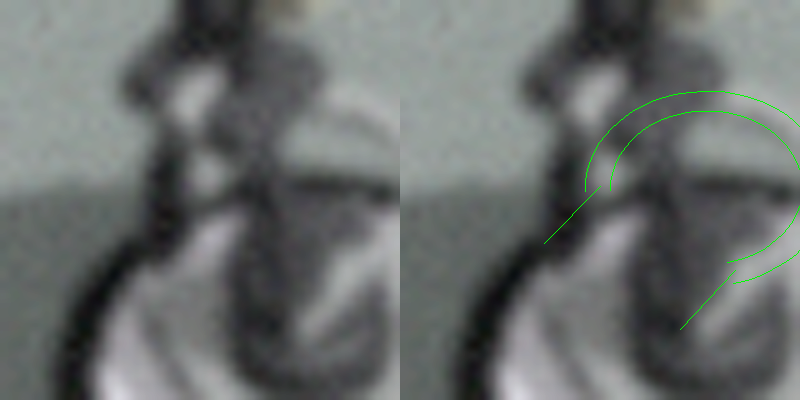

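Crop further right and compare tilts.

```bash
python3 - <<'E'
from ov import *
p=dict(np.load("s22.npz")); x0,y0=226,168; k=12
def base(): 
    im=cv2.resize(p["color"][y0:y0+24,x0:x0+33],None,fx=k,fy=k,interpolation=cv2.INTER_CUBIC); return cv2.convertScaleAbs(im,alpha=1.6,beta=-30)
o=np.array([.572,.006,.1273]); r=[]
for t in (None,0,4,-4):
    im=base()
    if t is not None: im=ov(p,o,12.7,t,(x0,y0),k,(0,255,0),im)
    r.append(im)
cv2.imwrite("pics/o2.png",np.vstack([np.hstack(r[:2]),np.hstack(r[2:])]))
E
```

```text
(no output)
```

View pics/o2.png

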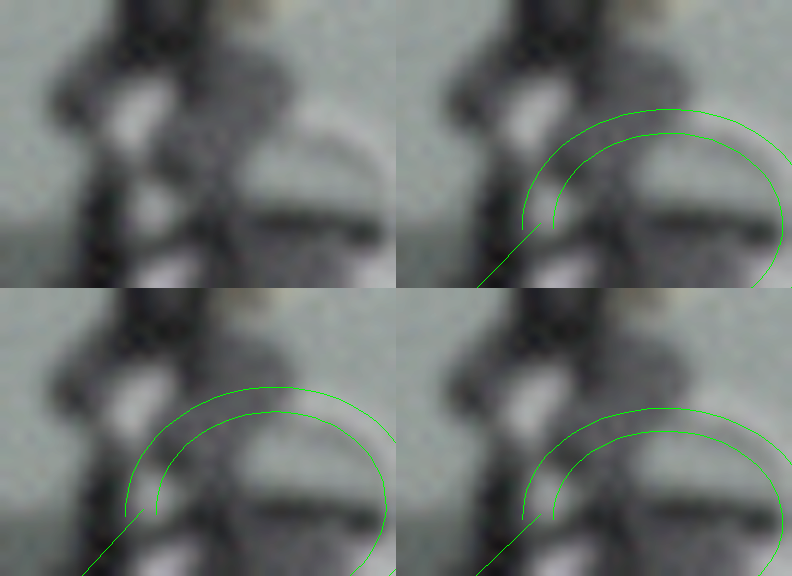

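```bash
python3 - <<'E'
from ov import *
r=[]
for f,o in (("s26",np.array([.572,.0055,.0867])),("s22",np.array([.572,.006,.1273]))):
    p=dict(np.load(f+".npz")); x0,y0=218,165; k=10
    im=cv2.resize(p["color"][y0:y0+60,x0:x0+40],None,fx=k,fy=k,interpolation=cv2.INTER_CUBIC); im=cv2.convertScaleAbs(im,alpha=1.6,beta=-30)
    im0=im.copy()
    def poly(P,c): 
        U=np.array([(proj(p,x)+.5-[x0,y0])*k for x in P]).astype(np.int32); cv2.polylines(im,[U],True,c,1)
    a=np.radians(np.arange(0,360,10))
    for rr,z,c in ((.02,.1015,(0,0,255)),(.065,.05,(255,255,0))): poly(np.c_[.572+rr*np.cos(a),.0055+rr*np.sin(a),0*a+z],c)
    b=np.radians(-10.6+45+90*np.arange(4)); poly(np.c_[.572+.04525*np.cos(b),.0055+.04525*np.sin(b),0*b+.066],(0,255,255))
    ov(p,o,12.7,0,(x0,y0),k,(0,255,0),im)
    r.append(im); 
    if f=="s22": r.append(im0)
cv2.imwrite("pics/o3.png",np.hstack(r)[:,:800]); cv2.imwrite("pics/o4.png",r[2])
E
```

```text
(no output)
```

View pics/o3.png

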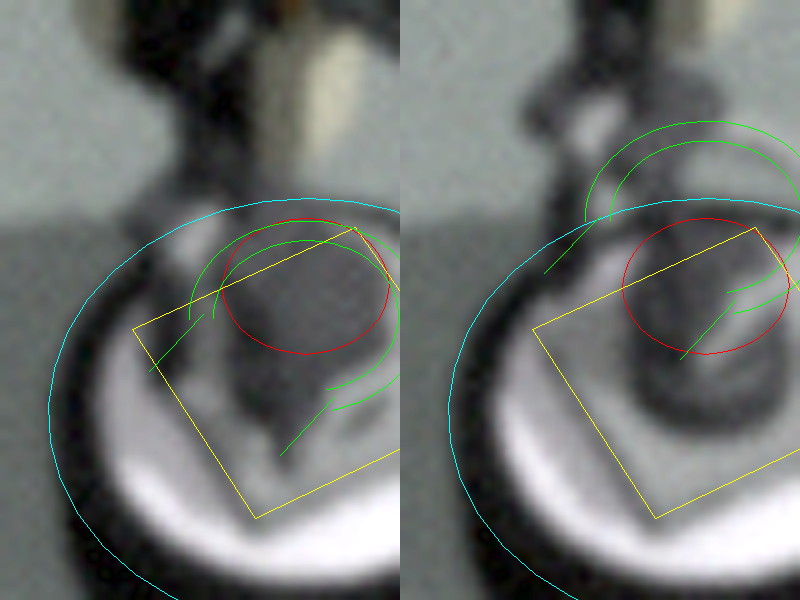

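```bash
python3 - <<'E'
from ov import *
r=[]
p=dict(np.load("s22.npz")); x0,y0=225,168; k=16
im=cv2.resize(p["color"][y0:y0+37,x0:x0+48],None,fx=k,fy=k,interpolation=cv2.INTER_CUBIC); im=cv2.convertScaleAbs(im,alpha=1.8,beta=-50)
cv2.imwrite("pics/o5.png",im)
E
```

```text
(no output)
```

View pics/o5.png

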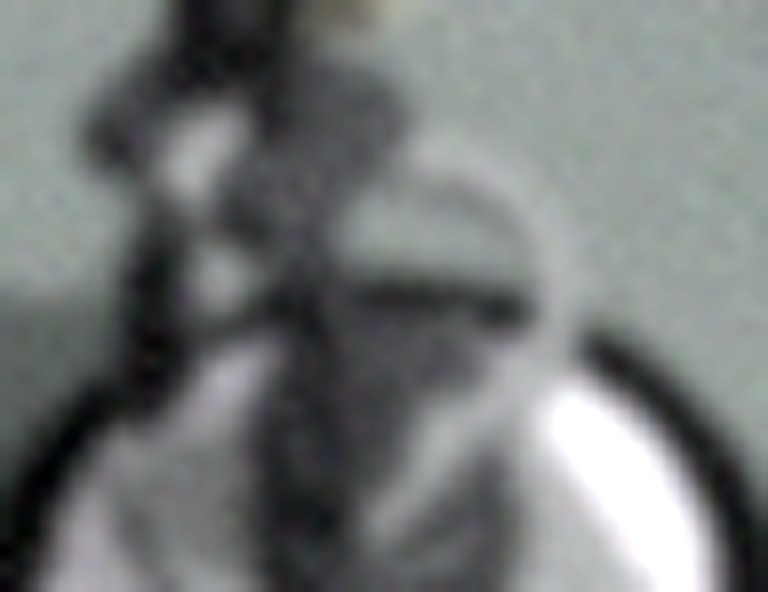

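```bash
python3 - <<'E'
from ov import *
p=dict(np.load("s22.npz"))
obs=np.array([(430,138),(480,150),(520,175),(550,215),(572,260),(577,300)])/16.+[225-.5,168-.5]
def model(dz,tilt,bx=0,by=0,back=28.5,rx=28.5):
    a=np.radians(np.arange(90,271,2)); P=np.c_[np.where(np.cos(a)<0,back,28.5)*np.cos(a),rx*np.sin(a),0*a+2.5]-[29,0,0]
    P=Rn.from_euler('y',tilt,degrees=True).apply(P)+[29,0,0]
    X=Rn.from_euler('z',12.7,degrees=True).apply(P)/1e3+[.572,.006,.1273+dz]
    return np.array([proj(p,x) for x in X])+[bx,by]
from scipy.spatial import cKDTree
for by in(0,.7):
  for dz,t in((0,0),(.002,0),(.004,0),(.006,0),(0,3),(0,6),(0,-4),(.003,3)):
    m=model(dz,t,0,by); 
    # signed: outward distance
    c=m.mean(0); d=[]
    for o in obs:
        i=np.argmin(np.hypot(*(m-o).T)); d.append(np.hypot(*(o-m[i]))*np.sign(np.dot(o-m[i],m[i]-c)))
    print(by,dz,t,np.round(d,2))
E
```

```text
0 0 0 [0.82 1.05 0.95 0.47 0.4  0.31]
0 0.002 0 [0.31 0.6  0.54 0.16 0.22 0.27]
0 0.004 0 [-0.22  0.11  0.18 -0.15  0.12  0.34]
0 0.006 0 [-0.73 -0.38 -0.32 -0.45 -0.1   0.36]
0 0 3 [0.15 0.41 0.42 0.2  0.23 0.32]
0 0 6 [-0.5  -0.17 -0.18 -0.17  0.21  0.45]
0 0 -4 [1.77 1.98 1.79 1.11 0.71 0.34]
0 0.003 3 [-0.65 -0.31 -0.26 -0.34  0.11  0.38]
0.7 0 0 [1.5  1.7  1.52 0.93 0.62 0.34]
0.7 0.002 0 [1.   1.21 1.1  0.6  0.41 0.26]
0.7 0.004 0 [0.49 0.76 0.7  0.3  0.27 0.3 ]
0.7 0.006 0 [-0.04  0.27  0.3  -0.11  0.14  0.26]
0.7 0 3 [0.83 1.05 0.97 0.51 0.43 0.31]
0.7 0 6 [0.24 0.47 0.5  0.25 0.33 0.4 ]
0.7 0 -4 [2.45 2.63 2.37 1.59 1.03 0.45]
0.7 0.003 3 [ 0.1   0.34  0.37 -0.15  0.22  0.32]
```

```bash
python3 - <<'E'
from h import *
p=dict(np.load("w21.npz"))
cv2.imwrite("pics/o6.png",cv2.resize(p["color"][100:260,230:430],(800,640),interpolation=cv2.INTER_CUBIC)[:600])
E
```

```text
(no output)
```

View pics/o6.png

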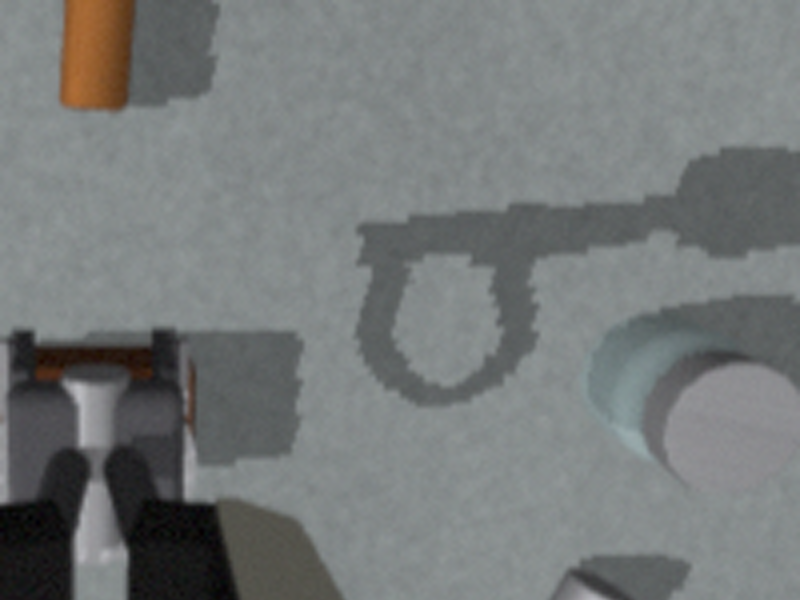

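View pics/w21.png

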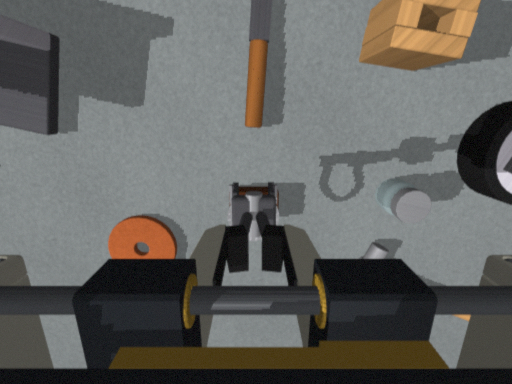

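```bash
python3 - <<'E'
from h import *
p=dict(np.load("w21.npz"))
yaw=np.radians(12.7); xd=np.array([np.cos(yaw),np.sin(yaw)]); yd=np.array([np.sin(yaw),-np.cos(yaw)])
c=ray(p,(230+445/4,100+330/4),0)[:2]; print("centre",c)
h=.06;n=600
src=np.array([proj(p,[*(c+a*h*xd+b*h*yd),0]) for a,b in((1,-1),(1,1),(-1,1),(-1,-1))],np.float32)
M=cv2.getPerspectiveTransform(src,np.array([[0,0],[n,0],[n,n],[0,n]],np.float32))
im=cv2.warpPerspective(p["color"],M,(n,n),flags=cv2.INTER_CUBIC); np.save("sh.npy",im)
for i in range(0,n,50): cv2.line(im,(i,0),(i,n),(90,90,90),1); cv2.line(im,(0,i),(n,i),(90,90,90),1)
cv2.imwrite("pics/o7.png",im)
E
```

```text
centre [0.47997213 0.20812586]
```

View pics/o7.png

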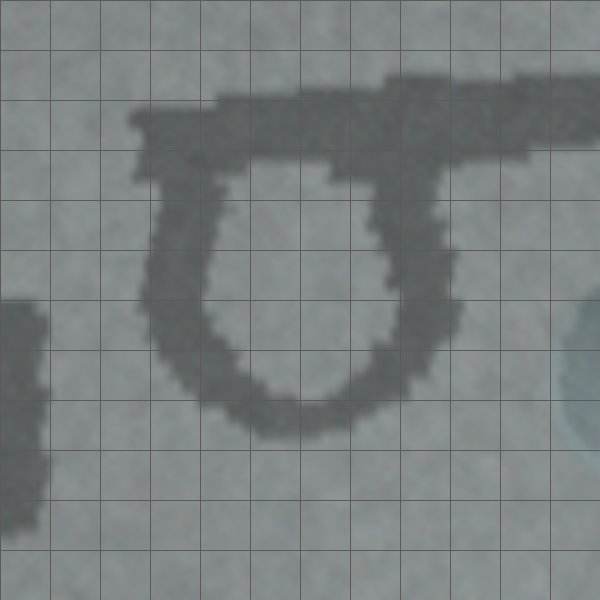

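```bash
python3 - <<'E'
from h import *
p=dict(np.load("w11.npz"))
im=bev(p,.64,.12,.13,0,.0005)
cv2.imwrite("pics/o8.png",im)
p=dict(np.load("t22.npz")); q=cv2.imread("pics/top0.png"); p["color"]=q
cv2.imwrite("pics/o9.png",bev(p,.70,-.30,.14,0,.0005))
E
```

```text
(no output)
```

View pics/o8.png

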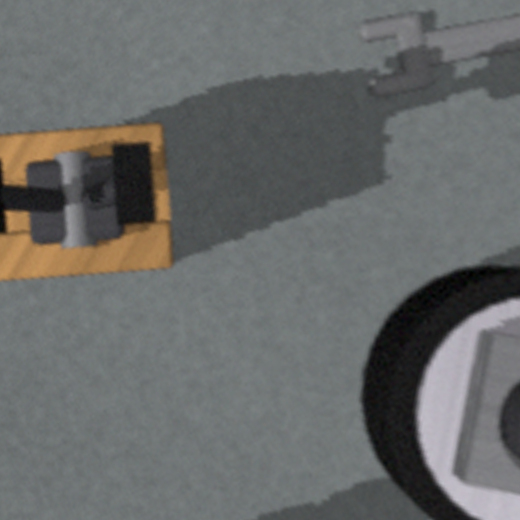

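View pics/o9.png

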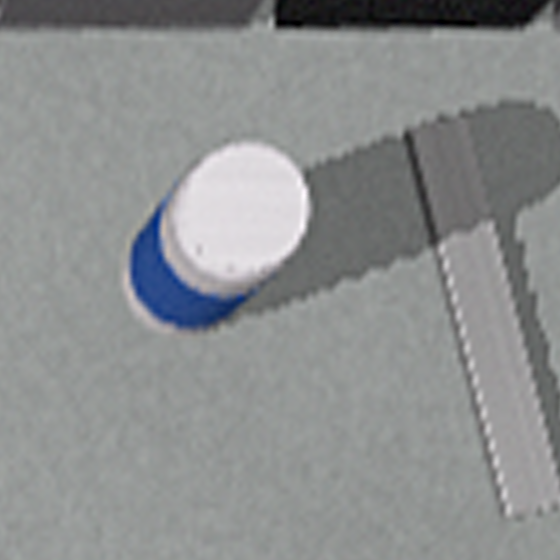

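```bash
python3 - <<'E'
from h import *
D={}
for c in("scene","top"):
  for k in range(6):
    p=cam(c)
    for l,ref in(("ring",[.572,.006,.087]),("ring_gap",[.600,.0125,.087]),("wheel_groove",[.572,.0055,.084]),):
        for m in robot.mark_of(c,l):
            X=w(p,m["location"])
            if np.linalg.norm(X-ref)<.015: D.setdefault((c,l),[]).append(X); break
for k,v in D.items(): v=np.array(v); print(k,len(v),v.mean(0).round(4),v.std(0).round(4))
s=robot.read_state(); print(s["t"],s["tool_pos"],s["force"],s["opening"])
E
```

```text
('scene', 'ring') 6 [0.5718 0.0057 0.084 ] [0.0018 0.0017 0.0016]
('scene', 'ring_gap') 6 [0.599  0.0144 0.0826] [0.0019 0.002  0.0007]
('scene', 'wheel_groove') 6 [0.5746 0.0057 0.0839] [0.0006 0.0009 0.0016]
('top', 'ring') 6 [0.57   0.0059 0.0854] [0.0005 0.0008 0.0021]
('top', 'ring_gap') 6 [0.5983 0.0173 0.0868] [0.0009 0.0012 0.0014]
('top', 'wheel_groove') 6 [0.5724 0.0088 0.0824] [0.0007 0.0016 0.0013]
40.4 [0.6020949  0.01104276 0.17128912] [ 0.12064342  0.10784065 -1.92202261] 0.03532009565620177
```

```bash
cat > sh.py <<'E'
from h import *
def lbev(p,h=.06,off=.13,n=600,A=np.array([.572,.0055]),L=np.array([.474,-1.266])):
    u=L/np.hypot(*L); v=np.array([-u[1],u[0]]); c=A+off*u
    src=np.array([proj(p,[*(c+a*h*u+b*h*v),0]) for a,b in((1,1),(1,-1),(-1,-1),(-1,1))],np.float32)
    M=cv2.getPerspectiveTransform(src,np.array([[0,0],[n,0],[n,n],[0,n]],np.float32))
    return cv2.warpPerspective(p["color"],M,(n,n),flags=cv2.INTER_CUBIC)   # up = along light, row 0 = off+h
E
python3 - <<'E'
from sh import *
p=cam("wrist","w27"); np.savez("w27.npz",**p); s,t,R=tool(); print(t)
q=dict(np.load("w22.npz"))
a=lbev(p);b=lbev(q,off=.16)
for im in(a,b):
    for i in range(0,600,50): cv2.line(im,(0,i),(8,i),(0,0,255),1)
cv2.imwrite("pics/o10.png",cv2.resize(np.hstack([a,b]),(800,400)))
cv2.imwrite("pics/o11.png",a)
E
```

```text
[0.60207635 0.0110788  0.17127149]
```

View pics/o10.png

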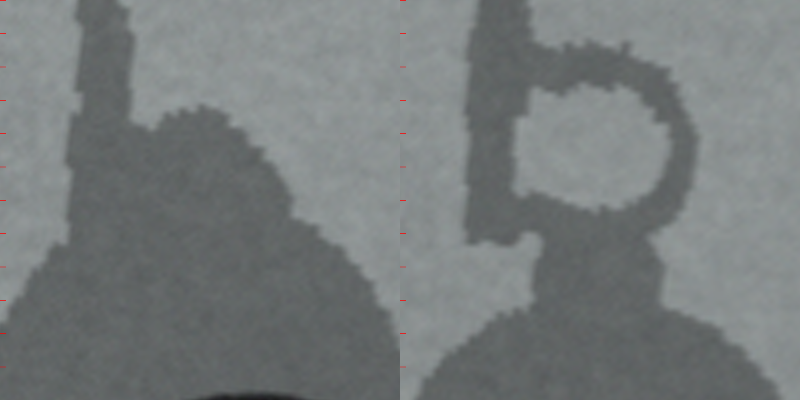

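View pics/w27.png

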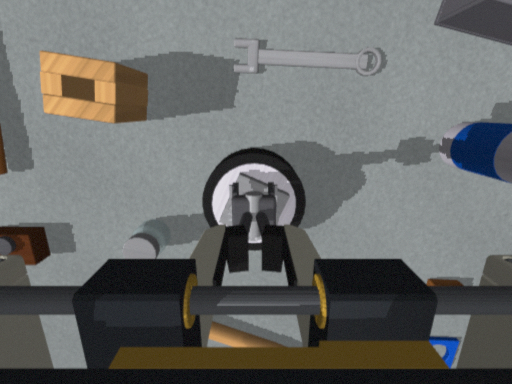

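```bash
python3 - <<'E'
from sh import *
A=np.array([.572,.0055])
def run(f,off,ringxy,zs,s,name,stub=True):
    p=dict(np.load(f)); im=lbev(p,off=off)
    L=np.array([.474,-1.266]); u=L/np.hypot(*L); v=np.array([-u[1],u[0]])
    def px(X,z):
        d=(np.asarray(X)-A)@u+s*z; e=(np.asarray(X)-A)@v
        return (300-e*5000, (off+.06-d)*5000)
    a=np.radians(np.arange(0,361,4))
    if stub:
        for r,z in((.02,.1005),(.065,.05)):
            P=np.array([px(A+r*np.array([np.cos(t),np.sin(t)]),z) for t in a]).astype(np.int32); cv2.polylines(im,[P],False,(0,255,255),1)
    for z,c in zip(zs,((0,0,255),(0,255,0),(255,0,0))):
        yy=np.radians(12.7)
        for zz,r in((z+.0025,.0285),(z-.0025,.0285),(z+.0025,.0225),(z-.0025,.0225)):
            b=np.radians(np.arange(60,301,4)); 
            P=np.array([px(np.array(ringxy)+r*np.array([np.cos(t+yy),np.sin(t+yy)]),zz) for t in b]).astype(np.int32); cv2.polylines(im,[P],False,c,1)
    cv2.imwrite(name,im)
run("w27.npz",.13,[.572,.0055],[.084,.0885],1.346,"pics/o12.png")
run("w22.npz",.16,[.572,.0062],[.1273,.1300],1.35,"pics/o13.png")
E
```

```text
(no output)
```

View pics/o12.png

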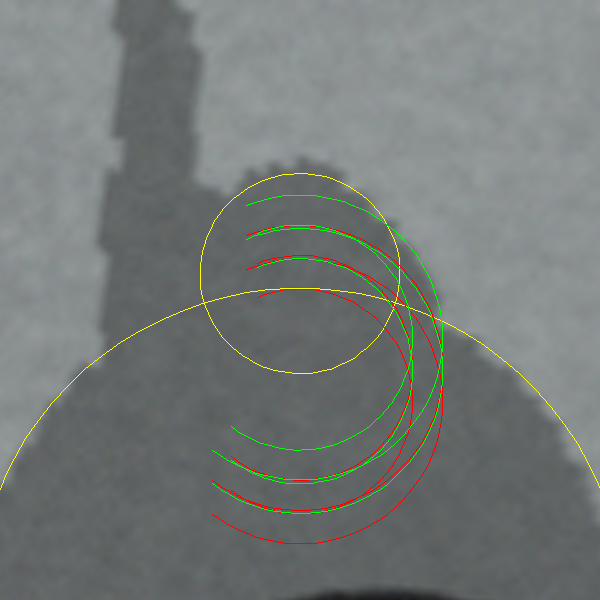

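View pics/o13.png

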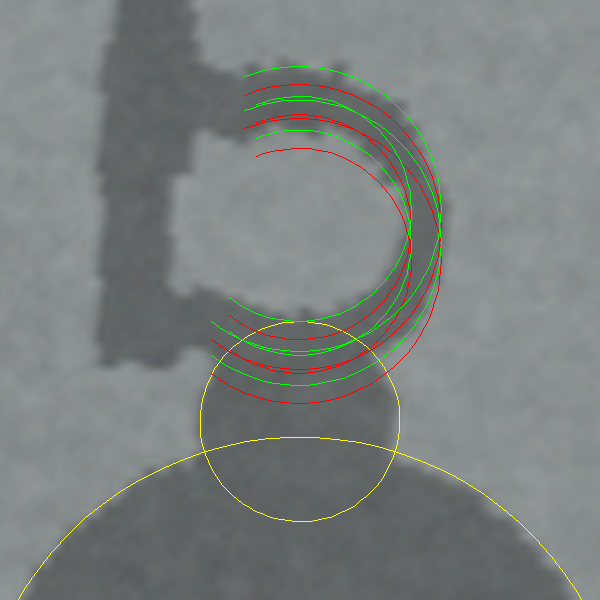

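```bash
python3 -m pendant '[{"delta_pos":[0,0,0.001],"spin":0},{"delta_pos":[0,0,0.0022],"spin":0},{"delta_pos":[0,0,0.0028],"spin":0},{"delta_pos":[0,0,0.0028],"spin":0},{"delta_pos":[0,0,0.0028],"spin":0}]' | egrep "t:|pos|force|open"; python3 - <<'E'
from sh import *
s,t,R=tool(); print(t,s["force"],s["wrist_torque"],s["opening"])
p=cam("wrist","w28"); np.savez("w28.npz",**p)
im=lbev(p); cv2.imwrite("pics/o14.png",im)
q=cam("top"); marks("top",q,["ring","wheel_groove"])
x,y=proj(q,[.572,.0055,.09]).astype(int)
a=cv2.resize(q["color"][y-22:y+18,x-20:x+20],(600,600),interpolation=cv2.INTER_CUBIC)
cv2.imwrite("pics/b28.png",cv2.convertScaleAbs(a,alpha=1.3,beta=-20))
E
```

```text
t: 40.95
tool_pos: [0.6021, 0.0111, 0.1684]
force: [0.2, 0.4, -2.6]
opening: 0.035
[0.60205862 0.01107675 0.16844284] [ 0.2050843   0.41232293 -2.56355411] [ 0.035833   -0.02499179 -0.01429658] 0.035001730248342126
top ring 0.7 [0.5699 0.006  0.0833] [262. 189.]
top wheel_groove 0.95 [0.5705 0.0066 0.0809] [261. 189.]
```

View pics/b28.png

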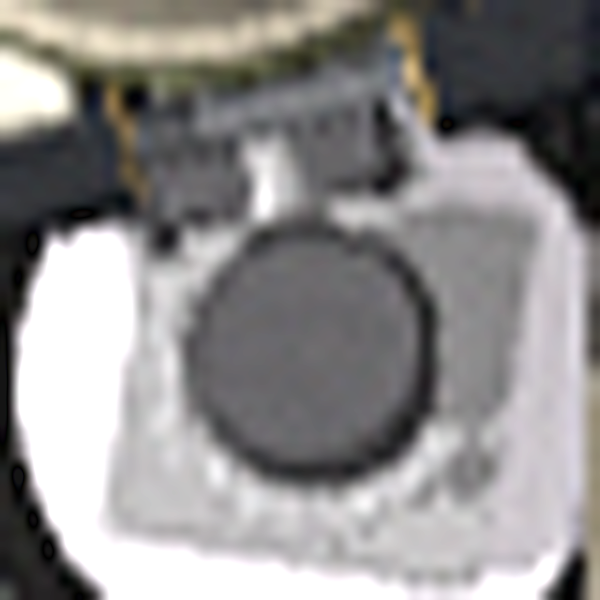

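View pics/o14.png

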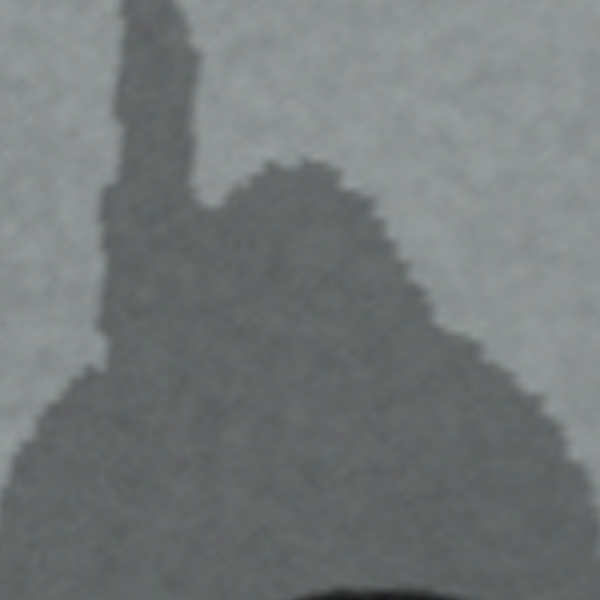

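```bash
python3 - <<'E'
from h import *
s=robot.read_state(); print(s["t"],s["tool_pos"],s["force"],s["opening"],abs(s["dq"]).max())
print(robot.close_job())
E
```

```text
41.15 [0.60214654 0.01105998 0.16856976] [ 0.95392564 -0.11676478 -1.19428564] 0.03553561867705278 0.0016787948931010523
the job is handed in; nothing more can be done
None
```

I handed the job in at t = 41.2 s. The keeper plate is on the wheel, and the pliers, still fully squeezed, hold the ring spread at the groove.

**Plate:** I put it over the stub and squared it against the fixed plate by squeezing both together from two directions at right angles. The wrist picture afterwards showed the two flush, corner to corner.

**Ring:** I took the pliers from their block, spread the ring, lifted it off its stand and lowered it over the stub with no sign of contact.

**Last checks:**
- **Squeeze:** the fingers were 35.5 mm apart at the end, the pliers' stop. The ring's shadow gave an opening of about 45 mm.
- **Position:** the last top view showed the ring around the stub. I put it within about 1 mm of centre when it was still just above the stub.
- **Height:** the hand height puts the ring at about 84 mm. The force reading was little more than the weight of the pliers and ring, so it was resting on nothing. The shadow taken after lifting it showed no tilt beyond about 1 mm, and I did not measure tilt again in the groove.

**What disagreed or went wrong:**
- **Finger length:** the real fingertips end about 31 mm short of the reported tool point. My first grasp closed above the plate without moving it. I then pressed lightly on the offcut (about 8 N) through the plate's hole to measure the difference and corrected for it.
- **Ring height:** my first shadow and scene-camera estimates put the ring 2 to 4 mm higher, and the networks put it slightly lower. After recalibrating the shadow on the stub it agreed with the hand height, but I would still allow about 1 mm either way.
- **Bystanders:** I did not check separately that the other things on the bench stayed put. Nothing in the pictures or forces suggested that any of them moved.

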